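# Square a bundle of slats and set the scraper gap with a gauge strip

### The arm

A 7-joint arm with a two-finger parallel gripper is mounted at the origin on the work surface. World frame = base frame: x ahead of the robot, y to its left, z up, the work surface at z = 0. Lengths are in m, angles in rad, forces in N, time in s.
With the tool pointing down it reaches from about 0.4 to 0.9 m from the base axis. Payload 5.5 kg.
Tool frame: the origin (TCP) lies at the centre of the arm's flange, where the gripper is bolted on; the fingertips stand tip_extent ahead of it and the grasp point (between the pads) lies 159 mm ahead of it (tip_extent is the distance from the TCP to the fingertips, in m); z points along the fingers, y is the line along which they close (so a half turn about z gives the same grasp; the last joint's range is limited). The gripper opens to 92 mm and grips with 3 to 60 N. Pads are 19 mm wide; open, the fingers measure 130 mm over their backs; the gripper's body (75 mm by 190 mm) begins 47 mm behind the grasp point.
Start: joints at [1.605, 0.501, -0.427, 1.55, 0.221, 1.138, -0.21], TCP at [0.147, -0.633, 0.405] pointing down, gripper open.
Joint ranges: [-2.88, 2.88], [-0.31, 2.03], [-1.54, 1.56], [0.2, 2.42], [-1.41, 4.55], [0.19, 2.02], [-2.57, 2.57]. Speed limits (rad/s): [2.57, 2.57, 3.14, 3.14, 3.14, 3.14, 3.14].

### API

Orientations are given as a unit quaternion [x, y, z, w].
In Python, from plant import * gives the robot as it stands.
- The arm moves only by the tool apply_moves, never from a script. Its argument "rows" is a list of rows, each a list of 7 numbers: the shift along the tool's x, y, z in m, then the turn, a rotation vector about the tool's x, y, z in rad, then the closure, from 0 (fully open) to 1 (shut). A call has 1 to 20 rows; each row shifts and turns the commanded pose from where the row before left it, along the tool's axes as they then stand; what a row does not reach is not made up. A row lasts 1/8 s, in which the tool goes at most 62.5 mm and 10.7 degrees, less where a joint would pass 70% of its speed; a pose out of reach is approached as far as the arm can. A call with a gripper value outside its range is refused whole. The fingers move at their own pace and stop on an object; "squeeze" is the grip in N (left out, the last holds). Time passes only in rows, so rows that do not move let the fingers close. It gives the time, the measured TCP pose, the force, the opening and the grip force at its end, in the units of the state.
- read_state(): the state, without advancing time (a new reading comes with each control period).
- read_camera(name): name is "side" or "top"; returns a dict with "color" (480x640x3 uint8, blue, green, red), "vertical_fov" (degrees; the focal length in pixels is half the picture's height over the tangent of half this angle, whatever the lens; pixels are square), "cx", "cy" (the principal point, pixels), "T" (4x4, takes a point from camera to world coordinates). Camera axes: x right, y up, looking along -z (the intrinsics and any distortion apply to the point x, -y, -z); pixel columns grow to the right and rows downward; lengths in m; the calibration is good to about 2 mm. A picture is of the moment at which its call begins. There is no depth.
- sign_off(): hands the job in; it is judged then, once.
The state is a dict: "clock": time; "joints": joint angles; "qvel": joint speeds; "tau": joint torques, N m; "ee_pos": TCP position; "ee_rot": TCP orientation; "force": force on the tool from outside, world axes, zero at the start; "moment": the same for the moment, N m; "width": opening from 0.0 (shut) to 1.0 (fully open); "gripper_force": force on a finger pad.
Only numpy, scipy, OpenCV 4.12 (cv2) and the standard library are available. Lean on these libraries where they do the work, as an engineer would, in place of code of your own. Each camera call takes 0.05 s, during which the arm holds its last target. There are 200 camera calls.

### The job

Add every spare slat from the drying comb to the row in the scraping stand, standing on edge in front of the leaning ones, and push the whole row upright and tight together against the backstop beam with all the slats' ends squared against the end stop. Then lay the gauge strip flat on the slats' top edges, its long bare end between the guide rails and under the scraper blade, and turn the screw down until the blade just drags lightly on the strip, with the strip let go, rather than clamping it. Finally draw the strip out without changing the screw, lay it flat on its plywood board again, and leave the row squared and the other things on the table where they are.

Things in the scene. Friction and masses are not known exactly. Their poses are not given: they have to be found in the camera images.
- stand: fixed scraping stand; origin under its plywood floor plate, below the backstop beam's front face, mid-row. Plate top z=12 mm, x -220 to 45, y -117 to 117. Beam x 0 to 45, y -85 to 117, top z=69. Slats stand along y in front of it (negative x): the k-th upright slat has x = 7.5-15k mm. Its other parts: see the points
- end_stop (a point): middle of the end stop's face, towards which the slats' ends are squared: a bar across the stand at y=+100 (x -110 to 0, top z=45 mm), so that a squared slat has y=0 in the stand
- guide (a point): mouth of the gauge guide: two thin steel rails along the stand's y, from this point (x=-25, y=35, z=72 mm in the stand, at the height of the slats' tops) to y=132, where a cross bar closes it. The rails stand clear of the slats, from z=75.5 to 83; between them is a channel 44 mm wide (x -47 to -3), in which the strip lies, pushed in from the -y side
- bracket_top (a point): top of the arm that carries screw and scraper blade, on the screw axis, at x=-25, y=75, z=153 mm in the stand. Arm: x -42 to -8, y 52 to 158, z 135 to 153 mm, on a column at x -45 to -5, y 140 to 164
- screw (a joint): adjusting screw, rad, 0 to 6.5, grows as it is turned clockwise seen from above, which lowers the scraper blade by 2.0 mm per rad. Friction 0.08 N m; it stays where it is left. While the blade touches nothing, its lower edge is at 87.5 - 2.0*screw mm above the stand's origin
- screw_grip (a point): middle of the screw's wing, on the screw axis, 176 mm above the stand's origin: an upright steel bar 46 long (x of this point, turns with the screw) x 12 thick (its y) x 26 mm high (from 13 below to 13 above the point), on a 36 mm disc
- scraper_edge (a point): middle of the lower edge of the scraper blade, a steel plate 40 wide (stand x) x 10 thick (stand y) x 32 mm high hanging under the arm. It is sprung: touching it weighs about 0.6 N on what is beneath, and gives way upward at 2.5 N/mm, so after touching each further rad of screw adds about 5 N
- gauge: steel gauge strip 8 mm thick (z), 30 wide (y), from x=-20 to x=+150 mm, 150 g, with a black upright grip tab 36 long (x) x 14 thick (y), from z=8 to 40, on it. Origin under the tab, on the strip's underside; the long bare end points to +x. At the start it lies on the board
- board: fixed plywood board 210 (x) x 130 (y) x 6 mm, origin at the centre of its underside
- comb: fixed drying comb: base plate 200 x 180 x 10 mm, origin at the centre of its underside; it holds spare slats on edge along its y in three slots 60 mm apart (x=-60, 0, 60), slots 20 wide, between blocks up to z=35 at y=-80 to -60 and 60 to 80; the middle of the slats is free
- row_a: flat wooden slat 15 thick (its x) x 200 long (its y) x 60 high (its z) mm, 70 to 110 g, origin at the centre of its 15 x 200 underside; number 1 from the backstop of four leaning about 19 degrees in the stand, top to the backstop, foot out, ends up to 10 mm short of the end stop
- row_b: flat wooden slat 15 thick (its x) x 200 long (its y) x 60 high (its z) mm, 70 to 110 g, origin at the centre of its 15 x 200 underside; number 2 from the backstop of four leaning about 19 degrees in the stand, top to the backstop, foot out, ends up to 10 mm short of the end stop
- row_c: flat wooden slat 15 thick (its x) x 200 long (its y) x 60 high (its z) mm, 70 to 110 g, origin at the centre of its 15 x 200 underside; number 3 from the backstop of four leaning about 19 degrees in the stand, top to the backstop, foot out, ends up to 10 mm short of the end stop
- row_d: flat wooden slat 15 thick (its x) x 200 long (its y) x 60 high (its z) mm, 70 to 110 g, origin at the centre of its 15 x 200 underside; number 4 from the backstop of four leaning about 19 degrees in the stand, top to the backstop, foot out, ends up to 10 mm short of the end stop
- spare_a: flat wooden slat 15 thick (its x) x 200 long (its y) x 60 high (its z) mm, 70 to 110 g, origin at the centre of its 15 x 200 underside; spare slat standing on edge in a slot of the comb; one to three are there (None if absent)
- spare_b: flat wooden slat 15 thick (its x) x 200 long (its y) x 60 high (its z) mm, 70 to 110 g, origin at the centre of its 15 x 200 underside; spare slat standing on edge in a slot of the comb; one to three are there (None if absent)
- spare_c: flat wooden slat 15 thick (its x) x 200 long (its y) x 60 high (its z) mm, 70 to 110 g, origin at the centre of its 15 x 200 underside; spare slat standing on edge in a slot of the comb; one to three are there (None if absent)
- brush: bystander: flat brush lying on the table, origin on its underside
- offcut: bystander: wood offcut 90 x 45 x 20 mm
- bowl: bystander: green plastic bowl, 130 mm across, 55 high
- jar: bystander: clear jar 64 mm across, 75 high
- spatula: bystander: spatula lying on the table
- offcut2: bystander: wood offcut 60 x 35 x 18 mm
Mind the look-alikes: they are no part of the job. Leave any red look-alike of the row_b alone. What is shaped like the row_c but blue is not meant.

How it is judged:
On the way, in this order (a step that is already met when the one before it is completed fails the run):
1. every slat, the spares included, stands upright in the stand, the row tight against the backstop and the ends against the end stop (angle between each of row_a, row_b, row_c, row_d, spare_a, spare_b, spare_c's own z axis and vertical below 0.07 rad and angle between the y axis of each of row_a, row_b, row_c, row_d, spare_a, spare_b, spare_c and the y axis of stand, either way round below 0.05 rad and z of row_a in the frame of stand between 0.008 and 0.016 m and y of row_a in the frame of stand between -0.006 and 0.006 m and x of row_a in the frame of stand between -0.1015 and 0 m and z of row_b in the frame of stand between 0.008 and 0.016 m and y of row_b in the frame of stand between -0.006 and 0.006 m and x of row_b in the frame of stand between -0.1015 and 0 m and z of row_c in the frame of stand between 0.008 and 0.016 m and y of row_c in the frame of stand between -0.006 and 0.006 m and x of row_c in the frame of stand between -0.1015 and 0 m and z of row_d in the frame of stand between 0.008 and 0.016 m and y of row_d in the frame of stand between -0.006 and 0.006 m and x of row_d in the frame of stand between -0.1015 and 0 m and z of spare_a in the frame of stand between 0.008 and 0.016 m and y of spare_a in the frame of stand between -0.006 and 0.006 m and x of spare_a in the frame of stand between -0.1015 and 0 m and (distance between spare_a and row_d below 0.0195 m or distance between spare_a and spare_b below 0.0195 m or distance between spare_a and spare_c below 0.0195 m) and z of spare_b in the frame of stand between 0.008 and 0.016 m and y of spare_b in the frame of stand between -0.006 and 0.006 m and x of spare_b in the frame of stand between -0.1015 and 0 m and (distance between spare_b and row_d below 0.0195 m or distance between spare_b and spare_a below 0.0195 m or distance between spare_b and spare_c below 0.0195 m) and z of spare_c in the frame of stand between 0.008 and 0.016 m and y of spare_c in the frame of stand between -0.006 and 0.006 m and x of spare_c in the frame of stand between -0.1015 and 0 m and (distance between spare_c and row_d below 0.0195 m or distance between spare_c and spare_a below 0.0195 m or distance between spare_c and spare_b below 0.0195 m) and x of row_a in the frame of stand above -0.0115 m and distance between row_b and row_a below 0.0195 m and distance between row_c and row_b below 0.0195 m and distance between row_d and row_c below 0.0195 m and distance between any of spare_a, spare_b, spare_c and row_d below 0.0195 m), for 0.3 s.
2. the gauge strip lies under the scraper blade, let go, and the blade rests on it with 0.4 to 6 N: it just drags (contact force between scraper and gauge between 0.4 and 6 N and contact force between the fingers and gauge below 0.2 N and angle between gauge's own z axis and vertical below 0.07 rad and z of gauge in the frame of stand between 0.068 and 0.076 m), for 0.5 s.
At the end, for the whole second after the job is handed in: all slats stand upright (4 degrees), against the backstop with less than about 4 mm of slack in the row, ends within 6 mm of the end stop; the scraper blade's edge is left 5.0 to 8.7 mm above the slats; the gauge strip lies flat on its board at rest (all of step 1 and z of scraper_edge in the frame of stand between 0.077 and 0.0807 m and z of gauge in the frame of board between 0.003 and 0.01 m and angle between gauge's own z axis and vertical below 0.06 rad and x of gauge in the frame of board between -0.105 and 0.105 m and y of gauge in the frame of board between -0.065 and 0.065 m and linear speed of gauge below 0.02 m/s); the robot touches nothing.
It fails at once if a bystander is pushed more than 4 cm away (distance of any of brush, offcut, bowl, jar, spatula, offcut2 from where it was at the start of the episode above 0.04 m).
Of spare_a, spare_b, spare_c only 1 to 3 are there at a start; the rules pass over those that are not, and their reading is None.
At some moment in a run one of gauge may be knocked a few centimetres aside while the robot is not near it.
It also fails if it takes over 210 s, if anything falls off the work surface, if the arm or the gripper's body presses on something with over 40 N, if the wrist force passes 120 N, or if a joint passes its speed limit or range.

## Working session

There is one attempt and no reset: what is moved stays moved. The work goes in short steps, Python scripts to look and compute and a tool call to move; the robot and the scene stay as the last step left them, time stands still between calls to the robot, and variables do not carry over. Pictures are saved under pics/ and viewed, at most 16 in all, crops included, and the job is handed in when it is done.

Besides the shell and the picture viewer there is one more tool, called after "Call:" in YAML: its name, and indented under it one key for each argument. apply_moves: Moves the arm, as the interface text tells. Its arguments: {"type":"object","properties":{"rows":{"type":"array","items":{"type":"array","items":{"type":"number"}}},"squeeze":{"type":"number"}},"required":["rows"]}

```bash
ls; mkdir -p pics; python3 - <<'E'
from plant import *
import cv2,numpy as np
for n in("top","side"):
    c=read_camera(n); cv2.imwrite(f"pics/{n}0.png",c["color"]); print(n,{k:c[k] for k in c if k!="color"})
s=read_state();print(s)
E
```

```text
pics
top {'vertical_fov': 45.2073928285436, 'cx': 314.28234479805303, 'cy': 238.3113746995756, 'T': array([[ 0.02070847,  0.9886282 , -0.14894775,  0.25280111],
       [-0.99958334,  0.02346949,  0.01680292,  0.05051288],
       [ 0.02010757,  0.14853773,  0.9887023 ,  1.4244708 ],
       [ 0.        ,  0.        ,  0.        ,  1.        ]])}
side {'vertical_fov': 42.76977912053658, 'cx': 315.9140281893604, 'cy': 238.0594195931789, 'T': array([[-0.82331642,  0.39583938, -0.40676928, -0.10078895],
       [-0.56735445, -0.55364   ,  0.6095832 ,  0.85720714],
       [ 0.0160933 ,  0.73266222,  0.68040214,  1.07304476],
       [ 0.        ,  0.        ,  0.        ,  1.        ]])}
{'clock': 0.1, 'joints': array([ 1.6052388 ,  0.50177071, -0.42678139,  1.55133475,  0.22081855,
        1.13829032, -0.21027879]), 'qvel': array([ 6.80422237e-04, -2.47198657e-03, -1.21483923e-03, -2.40766179e-03,
       -1.14916214e-03,  1.29583010e-03,  8.77831814e-05]), 'tau': array([-1.04743606e-02, -5.67869103e+01, -5.83786368e+00, -2.79919446e+01,
       -6.89536077e-02,  2.41392874e-02,  3.53161784e-05]), 'ee_pos': array([ 0.14726251, -0.63277722,  0.40377352]), 'ee_rot': array([ 9.93462513e-01,  1.14155469e-01, -7.98573898e-05, -8.70951799e-04]), 'force': array([0.52826516, 0.61094287, 0.5674643 ]), 'moment': array([ 0.00040175, -0.01102719, -0.00213451]), 'gripper_force': 0.0, 'width': 0.9970017488945135}
```

View pics/top0.png

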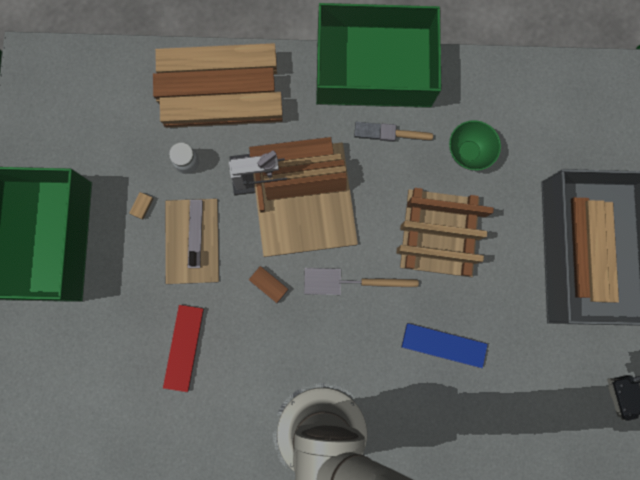

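View pics/side0.png

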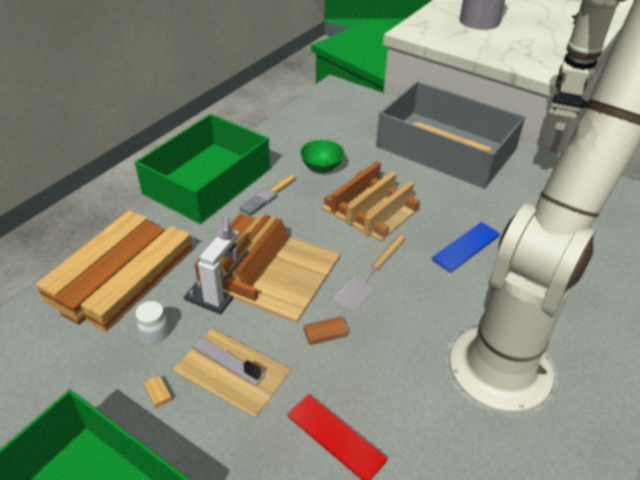

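Top view: stand at about (300,200), with its column and screw at (265,160). Comb at (443,233) holding three spares, one dark and two light. The gauge is on the board at (195,235), tab at (193,258). Look-alikes: the red slat (184,348), the blue slat (445,345), and stacks and bins of planks at (218,83) and (595,250). None of these is in the comb or stand, so they are left alone.

```bash
cat > h.py <<'E'
from plant import *
import cv2,numpy as np
from scipy.spatial.transform import Rotation as R
def proj(c,P):
    P=np.atleast_2d(P); T=np.array(c["T"]); q=(P-T[:3,3])@T[:3,:3]
    f=240/np.tan(np.radians(c["vertical_fov"])/2)
    return np.c_[c["cx"]+f*q[:,0]/-q[:,2], c["cy"]-f*q[:,1]/-q[:,2]]
def unproj(c,uv,z):
    T=np.array(c["T"]);f=240/np.tan(np.radians(c["vertical_fov"])/2)
    uv=np.atleast_2d(uv).astype(float)
    d=np.c_[(uv[:,0]-c["cx"])/f,-(uv[:,1]-c["cy"])/f,-np.ones(len(uv))]@T[:3,:3].T
    return T[:3,3]+d*((z-T[2,3])/d[:,2])[:,None]
def crop(img,x0,y0,x1,y1,s,name):
    k=cv2.resize(img[y0:y1,x0:x1],None,fx=s,fy=s,interpolation=cv2.INTER_CUBIC)
    st=10
    for u in range(-(-x0//st)*st,x1,st):
        cv2.line(k,((u-x0)*s,0),((u-x0)*s,6),(0,255,255),1)
        if u%20==0: cv2.putText(k,str(u),((u-x0)*s,16),0,.35,(0,255,255),1)
    for v in range(-(-y0//st)*st,y1,st):
        cv2.line(k,(0,(v-y0)*s),(6,(v-y0)*s),(0,255,255),1)
        if v%20==0: cv2.putText(k,str(v),(8,(v-y0)*s+4),0,.35,(0,255,255),1)
    cv2.imwrite(name,k)
E
python3 - <<'E'
from h import *
i=cv2.imread("pics/top0.png")
crop(i,160,125,360,275,4,"pics/c1.png"); crop(i,390,175,510,285,5,"pics/c2.png")
E
```

```text
(no output)
```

View pics/c1.png

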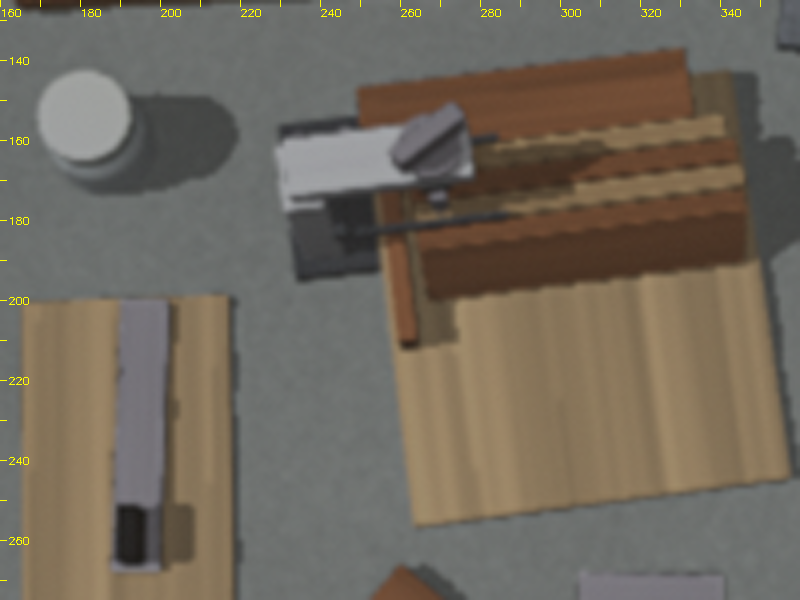

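View pics/c2.png

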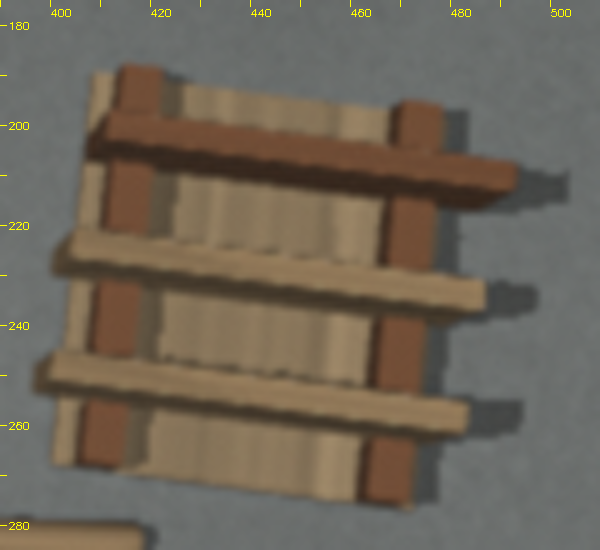

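```bash
python3 - <<'E'
from h import *
from scipy.optimize import least_squares
c=read_camera("top")
def fit(loc,px):
    loc=np.array(loc)/1000;px=np.array(px)
    def w(p):
        cs,sn=np.cos(p[2]),np.sin(p[2])
        return np.c_[p[0]+cs*loc[:,0]-sn*loc[:,1],p[1]+sn*loc[:,0]+cs*loc[:,1],loc[:,2]]
    r=least_squares(lambda p:(proj(c,w(p))-px).ravel(),[.5,0,0.1]);return r.x.round(4),r.fun.reshape(-1,2).round(1)
print("stand",*fit([(-220,117,12),(-220,-117,12),(45,-117,12),(45,117,69),(45,-85,69),(0,-85,69),(-110,100,45)],
 [(263.2,256.2),(357.5,244.5),(343,143),(249.5,146.7),(331.2,137),(333,153.2),(263.8,211.5)]))
print("comb",*fit([(100,90,10),(-100,90,10),(100,80,35),(-100,60,35),(-100,-80,35)],[(408.5,189.5),(400.5,268),(414,187.7),(415,268.5),(473,276.5)]) )
for n,a,b in [("s1",(411,199.5),(493.5,209.5)),("s2",(404.5,223),(487,234)),("s3",(400,247.5),(483.5,258.5))]:
    P=unproj(c,[a,b],.07); d=P[0]-P[1]; print(n,P.mean(0).round(4),np.linalg.norm(d).round(4),np.arctan2(-d[0],d[1]).round(4))
P=unproj(c,[(190,200),(202,200),(188,267.5),(200.5,267.5)],.014);print("gauge",P.round(4))
print("board",unproj(c,[(166,200),(217.5,199),(166,284),(218,283)],.006).round(4))
print("tab",unproj(c,[(190,251),(196,251),(190,266),(196,266)],.046).round(4))
print("row tops",unproj(c,[(341,158),(345,164),(345.5,171),(346,177)],.07).round(4), "tip",proj(c,[[.4,0,0]]))
E
```

```text
stand [0.6515 0.0686 0.1532] [[ 0.3  0.7]
 [-0.1  0.3]
 [-0.5 -0.5]
 [-0.6  0.1]
 [-0.  -0.2]
 [ 0.7  1.2]
 [ 0.3 -1.6]]
comb [ 0.4869 -0.2885 -0.0992] [[ 0.1  0.3]
 [ 0.4  0.2]
 [ 0.4  0.2]
 [-0.1  0.2]
 [-0.9 -0.8]]
s1 [ 0.5471 -0.3032  0.07  ] 0.2003 -0.0981
s2 [ 0.4881 -0.2867  0.07  ] 0.1992 -0.1103
s3 [ 0.4287 -0.2763  0.07  ] 0.2003 -0.1087
gauge [[0.5543 0.3378 0.014 ]
 [0.5551 0.3081 0.014 ]
 [0.3858 0.3338 0.014 ]
 [0.3865 0.3034 0.014 ]]
board [[0.5545 0.3992 0.006 ]
 [0.5603 0.271  0.006 ]
 [0.3449 0.3869 0.006 ]
 [0.3501 0.2602 0.006 ]]
tab [[0.4226 0.3247 0.046 ]
 [0.4229 0.3104 0.046 ]
 [0.3865 0.3228 0.046 ]
 [0.3868 0.3085 0.046 ]]
row tops [[ 0.6557 -0.0333  0.07  ]
 [ 0.6409 -0.0432  0.07  ]
 [ 0.6234 -0.0447  0.07  ]
 [ 0.6085 -0.0461  0.07  ]] tip [[324.31087072 265.39849822]]
```

Comb, spares (200 mm long, spacing 60), stand and gauge (170 mm long) all check out against the given sizes. Now a helper that turns target poses into tool-frame shifts.

```bash
cat >> h.py <<'E'
S=np.array([.6515,.0686,.1532])
def st(x,y,z=0):
    c,s=np.cos(S[2]),np.sin(S[2]);return np.array([S[0]+(c*x-s*y)/1e3,S[1]+(s*x+c*y)/1e3,z/1e3])
def pose():
    s=read_state();m=R.from_quat(s["ee_rot"]).as_matrix();return s,m,np.arctan2(m[1,0],m[0,0])
def go(gp,psi,frm=None):
    """tool shift to bring grasp point to gp (world) AFTER turning to yaw psi; frm=(gp,psi) to chain"""
    if frm is None:
        s,m,p0=pose();g0=s["ee_pos"]+[0,0,-.159]
    else: g0,p0=np.array(frm[0]),frm[1]
    d=np.array(gp)-g0;c,s_=np.cos(psi),np.sin(psi)
    print("turn z %.3f then shift mm x %.1f y %.1f z %.1f"%(p0-psi,*(1e3*np.array([d[0]*c+d[1]*s_,d[0]*s_-d[1]*c,-d[2]]))))
    return (gp,psi)
def where():
    s,m,p=pose();g=s["ee_pos"]+m[:,2]*.159;d=g-[*S[:2],0];c,sn=np.cos(S[2]),np.sin(S[2])
    print("t %.2f gp"%s["clock"],g.round(4),"stand",(1e3*np.array([c*d[0]+sn*d[1],-sn*d[0]+c*d[1],d[2]])).round(1),"psi %.3f tilt %.3f w %.3f gf %.1f F"%(p,np.arccos(min(1,-m[2,2])),s["width"],s["gripper_force"]),s["force"].round(1),"j",s["joints"].round(2))
E
python3 - <<'E'
from h import *
import plant
print([k for k in dir(plant) if not k.startswith('_')], getattr(plant,'tip_extent',None))
where()
a=go([.5471,-.3032,.16],1.467); go([.5471,-.3032,.055],1.467,a)
E
```

```text
['PlanningError', 'read_camera', 'read_state', 'sign_off', 'tip_extent'] 0.178
t 0.15 gp [ 0.1473 -0.6326  0.2449] stand [-605.3 -616.   244.9] psi 0.229 tilt 0.002 w 1.000 gf 0.0 F [0.4 0.7 0.2] j [ 1.61  0.5  -0.43  1.55  0.22  1.14 -0.21]
turn z -1.238 then shift mm x 369.3 y 363.5 z 84.9
turn z 0.000 then shift mm x 0.0 y 0.0 z 105.0
```

Call:
apply_moves:
  rows:
    - [0,0,0,0,0,-0.177,0]
    - [0,0,0,0,0,-0.177,0]
    - [0,0,0,0,0,-0.177,0]
    - [0,0,0,0,0,-0.177,0]
    - [0,0,0,0,0,-0.177,0]
    - [0,0,0,0,0,-0.177,0]
    - [0,0,0,0,0,-0.176,0]
    - [0.037,0.0364,0,0,0,0,0]
    - [0.037,0.0364,0,0,0,0,0]
    - [0.037,0.0364,0,0,0,0,0]
    - [0.037,0.0364,0,0,0,0,0]
    - [0.037,0.0364,0,0,0,0,0]
    - [0.037,0.0364,0,0,0,0,0]
    - [0.037,0.0364,0,0,0,0,0]
    - [0.037,0.0364,0,0,0,0,0]
    - [0.037,0.0364,0,0,0,0,0]
    - [0.037,0.0364,0,0,0,0,0.3]

```text
clock: 2.28
ee_pos: [0.5488, -0.3019, 0.4045]
ee_rot: [0.743, 0.669, -0.0, -0.0]
force: [1.3, -0.9, 0.7]
width: 0.933
gripper_force: 0.0
```

```bash
python3 - <<'E'
from h import *
where()
a=go([.5471,-.3032,.10],1.467); go([.5471,-.3032,.052],1.467,a)
E
```

```text
t 2.27 gp [ 0.5488 -0.3019  0.2455] stand [-158.1 -350.5  245.5] psi 1.466 tilt 0.000 w 0.933 gf 0.0 F [ 1.3 -0.9  0.7] j [ 1.02  0.54 -0.78  1.61  0.41  1.17  0.04]
turn z -0.001 then shift mm x -1.5 y -1.6 z 145.5
turn z 0.000 then shift mm x 0.0 y 0.0 z 48.0
```

Call:
apply_moves:
  rows:
    - [-0.001,-0.001,0.05,0,0,0,0.4]
    - [0,0,0.05,0,0,0,0.4]
    - [0,0,0.05,0,0,0,0.4]
    - [0,0,0.043,0,0,0,0.4]
    - [0,0,0,0,0,0,0.4]
    - [0,0,0,0,0,0,1]
    - [0,0,0,0,0,0,1]
    - [0,0,0,0,0,0,1]
    - [0,0,0,0,0,0,1]
    - [0,0,0,0,0,0,1]
  squeeze: 25

```text
clock: 3.52
ee_pos: [0.547, -0.3039, 0.2124]
ee_rot: [0.743, 0.669, 0.0, 0.001]
force: [-1.6, -0.5, 4.0]
width: 0.157
gripper_force: 25.0
```

```bash
python3 - <<'E'
from h import *
where()
b=([.5471,-.3032,.15],1.467)
a=go(st(-110,-5,160),S[2]+np.pi/2,b); a=go(st(-110,-5,54),S[2]+np.pi/2,a)
E
```

```text
t 3.52 gp [ 0.5471 -0.304   0.0534] stand [-160.  -352.3   53.4] psi 1.467 tilt 0.001 w 0.157 gf 25.0 F [-1.6 -0.5  4. ] j [ 0.93  0.76 -0.65  1.73  0.59  0.85 -0.09]
turn z -0.257 then shift mm x 346.5 y 49.9 z -10.0
turn z 0.000 then shift mm x 0.0 y 0.0 z 106.0
```

Call:
apply_moves:
  rows:
    - [0,0,-0.048,0,0,0,1]
    - [0,0,-0.049,0,0,0,1]
    - [0,0,-0.02,0,0,-0.129,1]
    - [0,0,0,0,0,-0.128,1]
    - [0.0495,0.0071,0,0,0,0,1]
    - [0.0495,0.0071,0,0,0,0,1]
    - [0.0495,0.0071,0,0,0,0,1]
    - [0.0495,0.0071,0,0,0,0,1]
    - [0.0495,0.0071,0,0,0,0,1]
    - [0.0495,0.0071,0,0,0,0,1]
    - [0.0495,0.0072,0,0,0,0,1]
    - [0,0,0,0,0,0,1]
    - [0,0,0,0,0,0,1]

```text
clock: 5.15
ee_pos: [0.5431, 0.0461, 0.3286]
ee_rot: [0.651, 0.759, -0.0, 0.0]
force: [-0.8, 0.1, -0.3]
width: 0.163
gripper_force: 25.0
```

```bash
python3 - <<'E'
from h import *
where()
a=go(st(-110,-5,56),S[2]+np.pi/2)
c=read_camera("top"); crop(c["color"],220,125,380,285,5,"pics/c3.png") 
crop(read_camera("side")["color"],170,180,370,330,4,"pics/c3s.png") 
E
```

```text
t 5.15 gp [0.543  0.046  0.1696] stand [-110.7   -5.8  169.6] psi 1.724 tilt 0.001 w 0.163 gf 25.0 F [-0.8  0.1 -0.3] j [ 0.55  0.52 -0.87  1.87  0.48  0.97 -0.39]
turn z 0.000 then shift mm x 0.7 y 0.6 z 113.6
```

View pics/c3s.png

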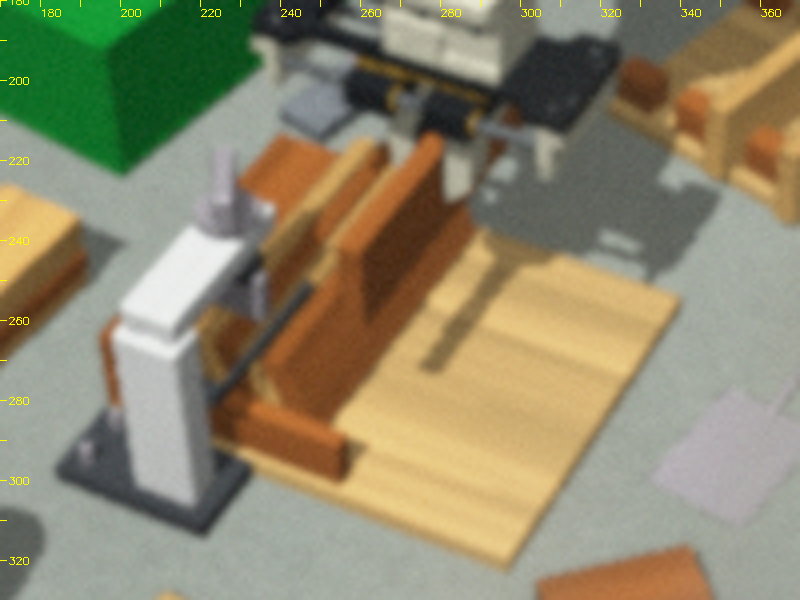

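The side view shows the slat held level and parallel to the row, in front of it and clear of the end stop (bar at (300,445) in the crop). Lowering it.

Call:
apply_moves:
  rows:
    - [0,0,0.04,0,0,0,1]
    - [0,0,0.04,0,0,0,1]
    - [0,0,0.02,0,0,0,1]
    - [0,0,0.008,0,0,0,1]
    - [0,0,0.004,0,0,0,1]
    - [0,0,0.0015,0,0,0,1]
    - [0,0,0,0,0,0,1]
    - [0,0,0,0,0,0,0.74]
    - [0,0,0,0,0,0,0.74]
    - [0,0,0,0,0,0,0.74]
    - [0,0,-0.03,0,0,0,0.74]
    - [0,0,-0.04,0,0,0,0.7]
    - [0,0,-0.04,0,0,0,0.5]

```text
clock: 6.88
ee_pos: [0.543, 0.0464, 0.3262]
ee_rot: [0.651, 0.759, -0.0, -0.0]
force: [-0.1, 0.1, -0.2]
width: 0.363
gripper_force: 0.0
```

```bash
python3 - <<'E'
from h import *
where()
a=go([.4881,-.2867,.16],1.464)
c=read_camera("side"); crop(c["color"],170,180,370,330,4,"pics/c4s.png") 
E
```

```text
t 6.88 gp [0.5429 0.0464 0.1672] stand [-110.7   -5.4  167.2] psi 1.724 tilt 0.001 w 0.363 gf 0.0 F [-0.1  0.1 -0.2] j [ 0.55  0.53 -0.87  1.88  0.49  0.97 -0.39]
turn z 0.260 then shift mm x -337.0 y -19.1 z 7.2
```

View pics/c4s.png

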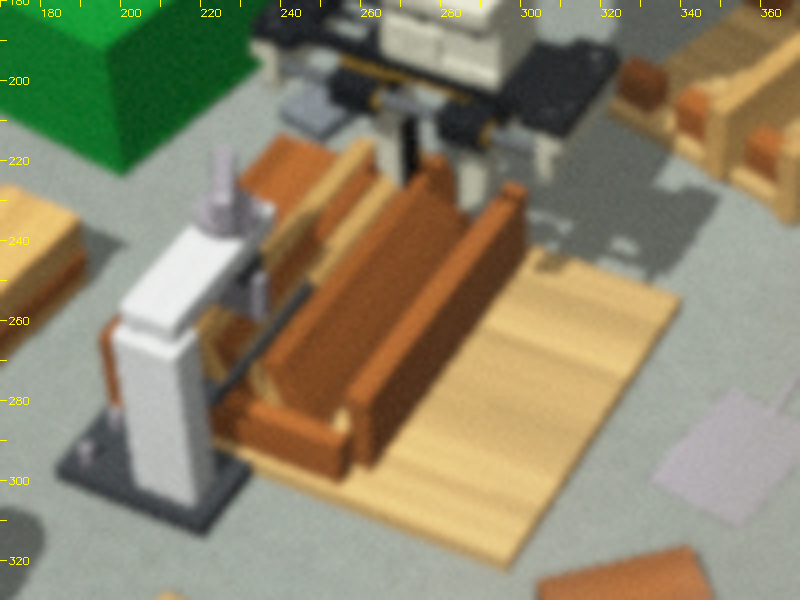

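Spare 1 stands upright in front of the row. Next spare.

Call:
apply_moves:
  rows:
    - [0,0,0,0,0,0.13,0.5]
    - [0,0,0,0,0,0.13,0.4]
    - [-0.0482,-0.0027,0,0,0,0,0.4]
    - [-0.0482,-0.0027,0,0,0,0,0.4]
    - [-0.0482,-0.0027,0,0,0,0,0.4]
    - [-0.0482,-0.0027,0,0,0,0,0.4]
    - [-0.0482,-0.0027,0,0,0,0,0.4]
    - [-0.0482,-0.0027,0,0,0,0,0.4]
    - [-0.0478,-0.0029,0,0,0,0,0.4]
    - [0,0,0.04,0,0,0,0.4]
    - [0,0,0.04,0,0,0,0.4]
    - [0,0,0.025,0,0,0,0.4]
    - [0,0,0.01,0,0,0,0.4]
    - [0,0,0,0,0,0,0.4]
    - [0,0,0,0,0,0,1]
    - [0,0,0,0,0,0,1]
    - [0,0,0,0,0,0,1]
    - [0,0,0,0,0,0,1]
    - [0,0,0,0,0,0,1]

```text
clock: 9.3
ee_pos: [0.4883, -0.2868, 0.2105]
ee_rot: [0.744, 0.668, 0.0, 0.0]
force: [-0.4, 0.1, 1.7]
width: 0.161
gripper_force: 25.0
```

```bash
python3 - <<'E'
from h import *
where()
s,m,p=pose();g=s["ee_pos"]-[0,0,.159]
go(st(-150,-5,169),S[2]+np.pi/2)
E
```

```text
t 9.30 gp [ 0.4884 -0.2869  0.0515] stand [-215.5 -326.4   51.5] psi 1.464 tilt 0.000 w 0.161 gf 25.0 F [-0.4  0.1  1.7] j [ 0.98  0.68 -0.65  1.88  0.58  0.77 -0.1 ]
turn z -0.260 then shift mm x 321.3 y 65.5 z -117.5
```

Call:
apply_moves:
  rows:
    - [0,0,-0.048,0,0,0,1]
    - [0,0,-0.049,0,0,0,1]
    - [0,0,-0.0205,0,0,-0.13,1]
    - [0,0,0,0,0,-0.13,1]
    - [0.046,0.0094,0,0,0,0,1]
    - [0.046,0.0094,0,0,0,0,1]
    - [0.046,0.0094,0,0,0,0,1]
    - [0.046,0.0094,0,0,0,0,1]
    - [0.046,0.0094,0,0,0,0,1]
    - [0.046,0.0094,0,0,0,0,1]
    - [0.0453,0.0091,0,0,0,0,1]
    - [0,0,0,0,0,0,1]
    - [0,0,0,0,0,0,1]

```text
clock: 10.92
ee_pos: [0.5038, 0.0405, 0.3275]
ee_rot: [0.651, 0.759, -0.0, 0.0]
force: [0.2, -0.6, -0.6]
width: 0.164
gripper_force: 25.0
```

Call:
apply_moves:
  rows:
    - [0,0,0.04,0,0,0,1]
    - [0,0,0.04,0,0,0,1]
    - [0,0,0.02,0,0,0,1]
    - [0,0,0.009,0,0,0,1]
    - [0,0,0.0045,0,0,0,1]
    - [0,0,0.0015,0,0,0,1]
    - [0,0,0,0,0,0,1]
    - [0,0,0,0,0,0,0.74]
    - [0,0,0,0,0,0,0.74]
    - [0,0,0,0,0,0,0.74]
    - [0,0,-0.03,0,0,0,0.74]
    - [0,0,-0.04,0,0,0,0.7]
    - [0,0,-0.045,0,0,0,0.5]

```text
clock: 12.55
ee_pos: [0.5036, 0.0408, 0.3285]
ee_rot: [0.651, 0.759, -0.0, -0.001]
force: [0.4, -0.8, -0.0]
width: 0.365
gripper_force: 0.0
```

```bash
python3 - <<'E'
from h import *
where()
a=go([.4287,-.2763,.16],1.463)
E
```

```text
t 12.55 gp [0.5034 0.0409 0.1695] stand [-150.6   -4.8  169.5] psi 1.724 tilt 0.001 w 0.365 gf 0.0 F [ 0.4 -0.8 -0. ] j [ 0.6   0.46 -0.91  1.97  0.45  0.93 -0.38]
turn z 0.261 then shift mm x -323.3 y -40.4 z 9.5
```

Call:
apply_moves:
  rows:
    - [0,0,0,0,0,0.13,0.5]
    - [0,0,0,0,0,0.131,0.4]
    - [-0.0462,-0.0058,0,0,0,0,0.4]
    - [-0.0462,-0.0058,0,0,0,0,0.4]
    - [-0.0462,-0.0058,0,0,0,0,0.4]
    - [-0.0462,-0.0058,0,0,0,0,0.4]
    - [-0.0462,-0.0058,0,0,0,0,0.4]
    - [-0.0462,-0.0058,0,0,0,0,0.4]
    - [-0.0461,-0.0056,0,0,0,0,0.4]
    - [0,0,0.04,0,0,0,0.4]
    - [0,0,0.04,0,0,0,0.4]
    - [0,0,0.025,0,0,0,0.4]
    - [0,0,0.0125,0,0,0,0.4]
    - [0,0,0,0,0,0,0.4]
    - [0,0,0,0,0,0,1]
    - [0,0,0,0,0,0,1]
    - [0,0,0,0,0,0,1]
    - [0,0,0,0,0,0,1]
    - [0,0,0,0,0,0,1]

```text
clock: 14.92
ee_pos: [0.4291, -0.2763, 0.2105]
ee_rot: [0.744, 0.668, 0.0, 0.0]
force: [0.0, -0.8, 2.0]
width: 0.163
gripper_force: 25.0
```

```bash
python3 - <<'E'
from h import *
where()
go(st(-190,-5,169),S[2]+np.pi/2)
E
```

```text
t 14.93 gp [ 0.4291 -0.2764  0.0515] stand [-272.4 -307.    51.5] psi 1.463 tilt 0.000 w 0.163 gf 25.0 F [ 0.  -0.8  2. ] j [ 1.04  0.61 -0.64  2.02  0.57  0.69 -0.08]
turn z -0.261 then shift mm x 302.0 y 82.5 z -117.5
```

Call:
apply_moves:
  rows:
    - [0,0,-0.048,0,0,0,1]
    - [0,0,-0.049,0,0,0,1]
    - [0,0,-0.0205,0,0,-0.13,1]
    - [0,0,0,0,0,-0.131,1]
    - [0.0432,0.0118,0,0,0,0,1]
    - [0.0432,0.0118,0,0,0,0,1]
    - [0.0432,0.0118,0,0,0,0,1]
    - [0.0432,0.0118,0,0,0,0,1]
    - [0.0432,0.0118,0,0,0,0,1]
    - [0.0432,0.0118,0,0,0,0,1]
    - [0.0428,0.0117,0,0,0,0,1]
    - [0,0,0,0,0,0,1]
    - [0,0,0,0,0,0,1]

```text
clock: 16.55
ee_pos: [0.4642, 0.0346, 0.3275]
ee_rot: [0.651, 0.759, -0.0, -0.0]
force: [-0.8, -0.5, -1.1]
width: 0.162
gripper_force: 25.0
```

Call:
apply_moves:
  rows:
    - [0,0,0.04,0,0,0,1]
    - [0,0,0.04,0,0,0,1]
    - [0,0,0.02,0,0,0,1]
    - [0,0,0.009,0,0,0,1]
    - [0,0,0.0045,0,0,0,1]
    - [0,0,0.0015,0,0,0,1]
    - [0,0,0,0,0,0,1]
    - [0,0,0,0,0,0,0.74]
    - [0,0,0,0,0,0,0.74]
    - [0,0,0,0,0,0,0.74]
    - [0,0,-0.03,0,0,0,0.74]
    - [0,0,-0.04,0,0,0,0.7]
    - [0,0,-0.045,0,0,0,0.5]

```text
clock: 18.18
ee_pos: [0.4641, 0.0348, 0.3286]
ee_rot: [0.651, 0.759, -0.0, -0.001]
force: [0.3, -1.1, 0.0]
width: 0.364
gripper_force: 0.0
```

```bash
python3 - <<'E'
from h import *
where()
a=go(st(-225,-60,150),S[2]);a=go(st(-225,-60,36),S[2],a)
crop(read_camera("top")["color"],220,125,380,275,5,"pics/c5.png") 
E
```

```text
t 18.18 gp [0.4639 0.0349 0.1696] stand [-190.5   -4.7  169.6] psi 1.724 tilt 0.001 w 0.364 gf 0.0 F [ 0.3 -1.1  0. ] j [ 0.67  0.39 -0.95  2.06  0.41  0.89 -0.35]
turn z 1.571 then shift mm x -34.7 y 55.2 z 19.6
turn z 0.000 then shift mm x 0.0 y 0.0 z 114.0
```

View pics/c5.png

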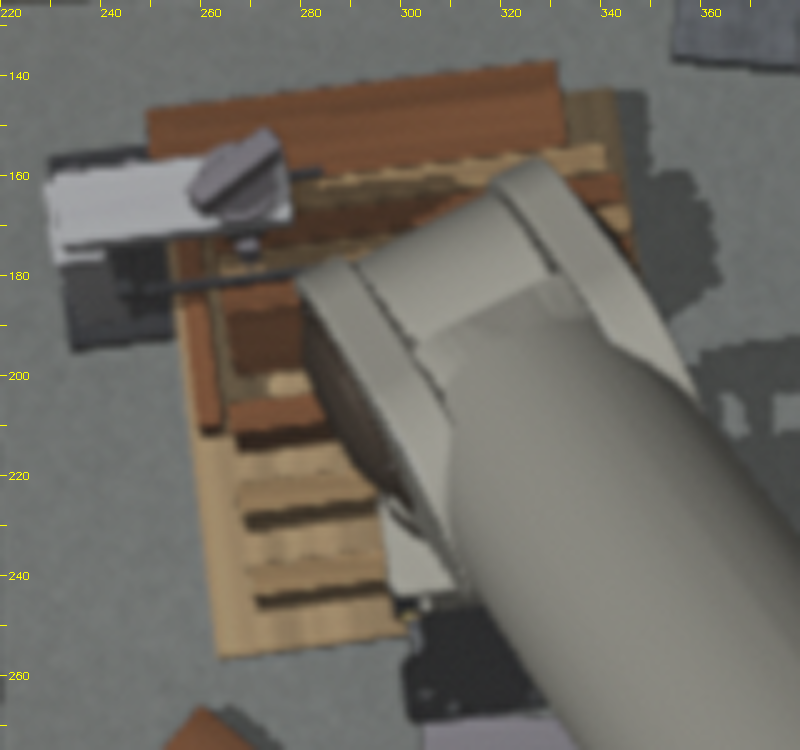

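Three spares stand at stand x ≈ -110, -150 and -190, parallel to the row. Next I turn the open gripper so both fingers push the front slat.

Call:
apply_moves:
  rows:
    - [0,0,0,0,0,0.175,0]
    - [0,0,0,0,0,0.175,0]
    - [0,0,0,0,0,0.175,0]
    - [0,0,0,0,0,0.175,0]
    - [0,0,0,0,0,0.175,0]
    - [0,0,0,0,0,0.174,0]
    - [0,0,0,0,0,0.174,0]
    - [0,0,0,0,0,0.174,0]
    - [0,0,0,0,0,0.174,0]
    - [-0.035,0,0,0,0,0,0]
    - [0,0,0,0,0,0,0]

```text
clock: 19.6
ee_pos: [0.4277, 0.0293, 0.3272]
ee_rot: [0.997, 0.077, -0.001, 0.001]
force: [0.2, -0.0, -0.4]
width: 1.005
gripper_force: 0.0
```

```bash
python3 - <<'E'
from h import *
where()
a=go(st(-225,-5,35),S[2])
E
```

```text
t 19.60 gp [0.4273 0.029  0.1682] stand [-227.7   -4.9  168.2] psi 0.153 tilt 0.003 w 1.005 gf 0.0 F [ 0.2 -0.  -0.4] j [ 0.43  0.23 -0.63  2.15  0.19  0.82 -1.73]
turn z 0.000 then shift mm x 2.2 y 0.3 z 133.2
```

Call:
apply_moves:
  rows:
    - [0,0,0.04,0,0,0,0]
    - [0,0,0.04,0,0,0,0]
    - [0,0,0.035,0,0,0,0]
    - [0,0,0.018,0,0,0,0]
    - [0,0,0,0,0,0,0]
    - [0.006,0,0,0,0,0,0]
    - [0.006,0,0,0,0,0,0]
    - [0.006,0,0,0,0,0,0]
    - [0.006,0,0,0,0,0,0]
    - [0.006,0,0,0,0,0,0]
    - [0.006,0,0,0,0,0,0]
    - [0.006,0,0,0,0,0,0]
    - [0.006,0,0,0,0,0,0]
    - [0.006,0,0,0,0,0,0]
    - [0.006,0,0,0,0,0,0]
    - [0.006,0,0,0,0,0,0]

```text
clock: 21.6
ee_pos: [0.4955, 0.0396, 0.1947]
ee_rot: [0.997, 0.076, -0.0, -0.0]
force: [-1.1, 0.8, -0.5]
width: 0.997
gripper_force: 0.2
```

```bash
python3 - <<'E'
from h import *
where()
crop(read_camera("side")["color"],170,180,370,330,4,"pics/c6.png") 
E
```

```text
t 21.60 gp [0.4955 0.0396 0.0357] stand [-158.6   -4.9   35.7] psi 0.153 tilt 0.000 w 0.997 gf 0.2 F [-1.1  0.8 -0.5] j [ 0.25  0.58 -0.47  2.06  0.45  0.6  -1.95]
```

View pics/c6.png

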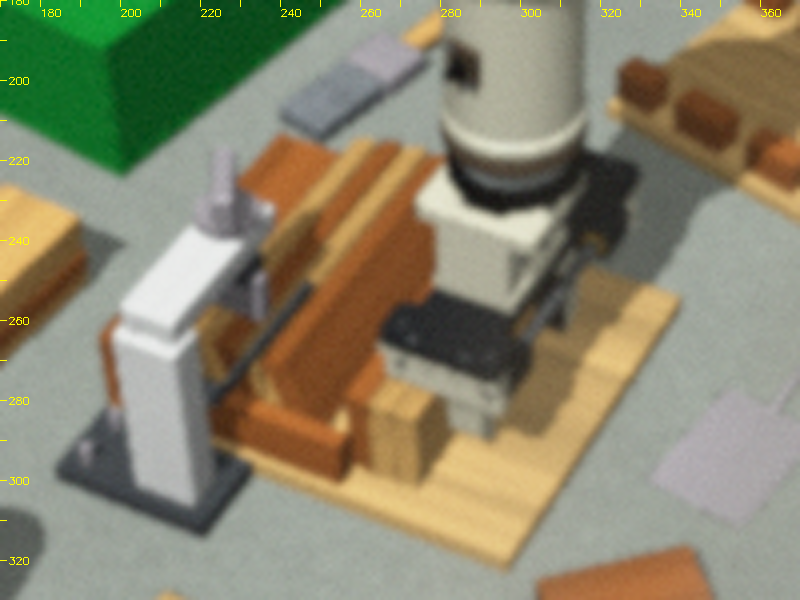

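The three spares are tight together and upright (side crop, ends at about (400,440)). Continuing the push into the leaning row.

Call:
apply_moves:
  rows:
    - [0.003,0,0,0,0,0,0]
    - [0.003,0,0,0,0,0,0]
    - [0.003,0,0,0,0,0,0]
    - [0.003,0,0,0,0,0,0]
    - [0.003,0,0,0,0,0,0]
    - [0.003,0,0,0,0,0,0]
    - [0.003,0,0,0,0,0,0]
    - [0.003,0,0,0,0,0,0]
    - [0.003,0,0,0,0,0,0]
    - [0.003,0,0,0,0,0,0]
    - [0.002,0,0,0,0,0,0]
    - [0.002,0,0,0,0,0,0]
    - [0,0,0,0,0,0,0]

```text
clock: 23.28
ee_pos: [0.529, 0.0447, 0.1947]
ee_rot: [0.997, 0.076, 0.0, -0.0]
force: [-0.9, -0.1, -0.2]
width: 0.998
gripper_force: 0.6
```

```bash
python3 - <<'E'
from h import *
where()
E
```

```text
t 23.27 gp [0.5291 0.0448 0.0357] stand [-124.6   -4.9   35.7] psi 0.153 tilt 0.001 w 0.998 gf 0.6 F [-0.9 -0.1 -0.2] j [ 0.24  0.62 -0.47  1.98  0.45  0.65 -1.94]
```

Call:
apply_moves:
  rows:
    - [0.002,0,0,0,0,0,0]
    - [0.002,0,0,0,0,0,0]
    - [0.002,0,0,0,0,0,0]
    - [0.001,0,0,0,0,0,0]
    - [0.001,0,0,0,0,0,0]
    - [0.001,0,0,0,0,0,0]
    - [0,0,0,0,0,0,0]

```text
clock: 24.15
ee_pos: [0.5378, 0.0461, 0.1948]
ee_rot: [0.997, 0.076, 0.0, -0.0]
force: [-0.2, 0.7, -0.5]
width: 1.001
gripper_force: 0.6
```

```bash
python3 - <<'E'
from h import *
where()
crop(read_camera("side")["color"],170,180,370,330,4,"pics/c7.png") 
E
```

```text
t 24.15 gp [0.5379 0.0461 0.0358] stand [-115.7   -4.9   35.8] psi 0.153 tilt 0.000 w 1.001 gf 0.6 F [-0.2  0.7 -0.5] j [ 0.24  0.63 -0.47  1.96  0.45  0.66 -1.93]
```

View pics/c7.png

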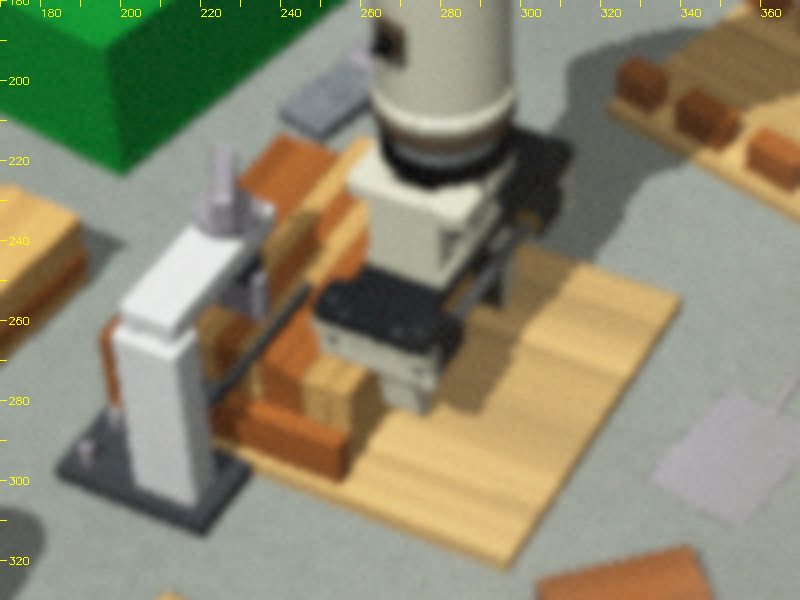

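Row nearly upright, no contact force yet, so I continue in small steps.

Call:
apply_moves:
  rows:
    - [0.001,0,0,0,0,0,0]
    - [0.001,0,0,0,0,0,0]
    - [0.0005,0,0,0,0,0,0]
    - [0,0,0,0,0,0,0]

```text
clock: 24.7
ee_pos: [0.5402, 0.0465, 0.1948]
ee_rot: [0.997, 0.076, 0.0, 0.0]
force: [-2.4, -0.4, 0.5]
width: 1.001
gripper_force: 0.9
```

Call:
apply_moves:
  rows:
    - [0.001,0,0,0,0,0,0]
    - [0.0005,0,0,0,0,0,0]
    - [0,0,0,0,0,0,0]

```text
clock: 25.08
ee_pos: [0.5411, 0.0466, 0.1946]
ee_rot: [0.997, 0.076, -0.001, 0.0]
force: [-5.0, -0.1, 2.4]
width: 1.0
gripper_force: 2.5
```

```bash
python3 - <<'E'
from h import *
where()
E
```

```text
t 25.07 gp [0.5409 0.0465 0.0356] stand [-112.7   -4.9   35.6] psi 0.153 tilt 0.001 w 1.000 gf 2.5 F [-5.  -0.1  2.4] j [ 0.24  0.63 -0.47  1.95  0.45  0.66 -1.93]
```

Call:
apply_moves:
  rows:
    - [0.0015,0,0,0,0,0,0]
    - [0.001,0,0,0,0,0,0]
    - [0,0,0,0,0,0,0]
    - [0,0,0,0,0,0,0]

```text
clock: 25.58
ee_pos: [0.5417, 0.0467, 0.194]
ee_rot: [0.997, 0.076, -0.003, 0.001]
force: [-10.2, -1.8, 5.9]
width: 1.003
gripper_force: 5.3
```

```bash
python3 - <<'E'
from h import *
where()
E
```

```text
t 25.57 gp [0.5408 0.0465 0.035 ] stand [-112.8   -5.    35. ] psi 0.153 tilt 0.006 w 1.003 gf 5.3 F [-10.2  -1.8   5.9] j [ 0.23  0.64 -0.47  1.95  0.45  0.67 -1.93]
```

Call:
apply_moves:
  rows:
    - [-0.01,0,0,0,0,0,0]
    - [-0.02,0,0,0,0,0,0]
    - [-0.02,0,0,0,0,0,0]
    - [0,0,-0.04,0,0,0,0.3]
    - [0,0.03,-0.04,0,0,0,0.6]
    - [0,0.04,-0.02,0,0,0,1]
    - [0,0.04,0,0,0,0,1]
    - [0,0.04,0,0,0,0,1]
    - [0,0,0,0,0,-0.175,1]
    - [0,0,0,0,0,-0.175,1]
    - [0,0,0,0,0,-0.175,1]
    - [0,0,0,0,0,-0.175,1]
    - [0,0,0,0,0,-0.175,1]
    - [0,0,0,0,0,-0.174,1]
    - [0,0,0,0,0,-0.174,1]
    - [0,0,0,0,0,-0.174,1]
    - [0,0,0,0,0,-0.174,1]
    - [0,0,0,0,0,0,1]

```text
clock: 27.82
ee_pos: [0.5179, -0.1091, 0.295]
ee_rot: [0.652, 0.758, 0.001, 0.001]
force: [-0.6, -0.8, -0.3]
width: 0.006
gripper_force: 0.0
```

```bash
python3 - <<'E'
from h import *
where()
a=go(st(-20,-140,135),S[2]+np.pi/2);go(st(-20,-140,42),S[2]+np.pi/2,a)
crop(read_camera("top")["color"],220,125,380,245,5,"pics/c8.png") 
E
```

```text
t 27.82 gp [ 0.5183 -0.109   0.136 ] stand [-158.8 -155.2  136. ] psi 1.722 tilt 0.002 w 0.006 gf 0.0 F [-0.6 -0.8 -0.3] j [ 0.86  0.56 -0.9   1.94  0.56  0.91 -0.17]
turn z -0.002 then shift mm x 15.2 y 139.1 z 1.0
turn z 0.000 then shift mm x 0.0 y 0.0 z 93.0
```

View pics/c8.png

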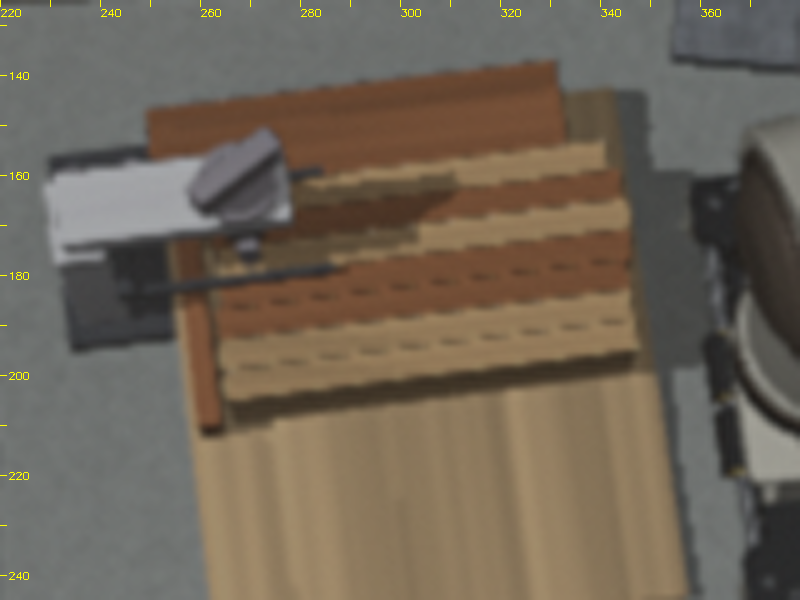

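Seven slats stand upright and tight. Their right ends are uneven at u = 340–347, so they need squaring from the -y side.

Call:
apply_moves:
  rows:
    - [0.001,0.046,0,0,0,0,1]
    - [0,0.046,0,0,0,0,1]
    - [0,0.047,0,0,0,0,1]
    - [0,0,0.045,0,0,0,1]
    - [0,0,0.04,0,0,0,1]
    - [0,0,0.009,0,0,0,1]
    - [0.01,0,0,0,0,0,1]
    - [0.01,0,0,0,0,0,1]
    - [0.007,0,0,0,0,0,1]
    - [0.003,0,0,0,0,0,1]
    - [0.003,0,0,0,0,0,1]
    - [0.003,0,0,0,0,0,1]
    - [0.003,0,0,0,0,0,1]
    - [0.002,0,0,0,0,0,1]
    - [0.002,0,0,0,0,0,1]
    - [0,0,0,0,0,0,1]

```text
clock: 29.88
ee_pos: [0.6481, -0.0439, 0.2007]
ee_rot: [0.651, 0.759, 0.0, -0.0]
force: [0.6, -1.3, 0.1]
width: 0.001
gripper_force: 0.0
```

```bash
python3 - <<'E'
from h import *
where()
E
```

```text
t 29.88 gp [ 0.648  -0.0439  0.0417] stand [ -20.6 -110.6   41.7] psi 1.724 tilt 0.000 w 0.001 gf 0.0 F [ 0.6 -1.3  0.1] j [ 0.54  0.85 -0.75  1.67  0.71  0.92 -0.34]
```

Call:
apply_moves:
  rows:
    - [0.0015,0,0,0,0,0,1]
    - [0.001,0,0,0,0,0,1]
    - [0,0,0,0,0,0,1]

```text
clock: 30.25
ee_pos: [0.648, -0.0433, 0.2007]
ee_rot: [0.652, 0.759, -0.001, 0.001]
force: [0.2, -5.1, -0.7]
width: 0.004
gripper_force: 2.6
```

Call:
apply_moves:
  rows:
    - [0.0015,0,0,0,0,0,1]
    - [0,0,0,0,0,0,1]

```text
clock: 30.5
ee_pos: [0.6479, -0.0431, 0.2007]
ee_rot: [0.652, 0.758, -0.001, 0.001]
force: [1.5, -7.2, 0.2]
width: 0.002
gripper_force: 3.8
```

```bash
python3 - <<'E'
from h import *
where()
E
```

```text
t 30.50 gp [ 0.648  -0.0437  0.0417] stand [ -20.6 -110.5   41.7] psi 1.721 tilt 0.004 w 0.002 gf 3.8 F [ 1.5 -7.2  0.2] j [ 0.54  0.85 -0.75  1.67  0.71  0.92 -0.34]
```

Call:
apply_moves:
  rows:
    - [-0.015,0,0,0,0,0,1]
    - [0,-0.035,0,0,0,0,1]
    - [0.004,0,0,0,0,0,1]
    - [0.003,0,0,0,0,0,1]
    - [0.002,0,0,0,0,0,1]
    - [0.002,0,0,0,0,0,1]
    - [0.002,0,0,0,0,0,1]
    - [0.001,0,0,0,0,0,1]
    - [0,0,0,0,0,0,1]

```text
clock: 31.62
ee_pos: [0.6138, -0.0485, 0.2009]
ee_rot: [0.652, 0.759, -0.001, 0.001]
force: [1.8, -5.3, -0.0]
width: 0.004
gripper_force: 2.9
```

Call:
apply_moves:
  rows:
    - [0.001,0,0,0,0,0,1]
    - [0,0,0,0,0,0,1]
    - [-0.015,0,0,0,0,0,1]
    - [0,-0.033,0,0,0,0,1]
    - [0.004,0,0,0,0,0,1]
    - [0.003,0,0,0,0,0,1]
    - [0.002,0,0,0,0,0,1]
    - [0.002,0,0,0,0,0,1]
    - [0.002,0,0,0,0,0,1]
    - [0.001,0,0,0,0,0,1]
    - [0.001,0,0,0,0,0,1]
    - [0,0,0,0,0,0,1]

```text
clock: 33.12
ee_pos: [0.581, -0.0534, 0.2009]
ee_rot: [0.652, 0.758, -0.001, 0.002]
force: [2.1, -7.2, -0.2]
width: 0.005
gripper_force: 3.7
```

```bash
python3 - <<'E'
from h import *
where()
E
```

```text
t 33.12 gp [ 0.5811 -0.054   0.0419] stand [ -88.3 -110.4   41.9] psi 1.721 tilt 0.004 w 0.005 gf 3.7 F [ 2.1 -7.2 -0.2] j [ 0.61  0.77 -0.76  1.84  0.71  0.83 -0.37]
```

Call:
apply_moves:
  rows:
    - [-0.02,0,0,0,0,0,1]
    - [0,-0.03,-0.045,0,0,0,1]
    - [0,-0.036,-0.045,0,0,0,1]
    - [0.043,0,0,0,0,0,1]
    - [0.043,0,0,0,0,0,1]
    - [0.043,0,0,0,0,0,1]
    - [0,0,0.045,0,0,0,1]
    - [0,0,0.045,0,0,0,1]
    - [0,0,0.006,0,0,0,1]
    - [0,0.01,0,0,0,0,1]
    - [0,0.006,0,0,0,0,1]
    - [0,0.003,0,0,0,0,1]
    - [0,0.003,0,0,0,0,1]
    - [0,0.003,0,0,0,0,1]
    - [0,0.002,0,0,0,0,1]
    - [0,0,0,0,0,0,1]

```text
clock: 35.12
ee_pos: [0.5255, 0.0514, 0.195]
ee_rot: [0.651, 0.759, 0.0, 0.0]
force: [0.3, -0.1, 3.3]
width: 0.005
gripper_force: 0.0
```

```bash
python3 - <<'E'
from h import *
where()
E
```

```text
t 35.12 gp [0.5256 0.0514 0.036 ] stand [-127.     2.2   36. ] psi 1.724 tilt 0.001 w 0.005 gf 0.0 F [ 0.3 -0.1  3.3] j [ 0.46  0.71 -0.77  1.98  0.73  0.75 -0.6 ]
```

Call:
apply_moves:
  rows:
    - [0,0.002,0,0,0,0,1]
    - [0,0.0015,0,0,0,0,1]
    - [0,0,0,0,0,0,1]

```text
clock: 35.5
ee_pos: [0.5287, 0.0518, 0.1946]
ee_rot: [0.651, 0.759, 0.0, -0.0]
force: [-0.3, 0.6, 0.8]
width: 0.006
gripper_force: 0.0
```

Call:
apply_moves:
  rows:
    - [0,0.0015,0,0,0,0,1]
    - [0,0.001,0,0,0,0,1]
    - [0,0,0,0,0,0,1]

```text
clock: 35.88
ee_pos: [0.5309, 0.052, 0.1945]
ee_rot: [0.651, 0.759, -0.0, -0.0]
force: [-0.2, 0.7, 0.4]
width: 0.001
gripper_force: 0.1
```

```bash
python3 - <<'E'
from h import *
where()
E
```

```text
t 35.88 gp [0.5308 0.052  0.0355] stand [-121.8    2.    35.5] psi 1.724 tilt 0.001 w 0.001 gf 0.1 F [-0.2  0.7  0.4] j [ 0.45  0.72 -0.77  1.97  0.73  0.76 -0.6 ]
```

Call:
apply_moves:
  rows:
    - [0,0.0015,0,0,0,0,1]
    - [0,0.0015,0,0,0,0,1]
    - [0,0,0,0,0,0,1]

```text
clock: 36.25
ee_pos: [0.5319, 0.0523, 0.1941]
ee_rot: [0.651, 0.759, -0.003, -0.001]
force: [-8.1, -0.8, 5.5]
width: 0.006
gripper_force: 4.4
```

Call:
apply_moves:
  rows:
    - [0,0.0015,0,0,0,0,1]
    - [0,0.001,0,0,0,0,1]
    - [0,0,0,0,0,0,1]

```text
clock: 36.62
ee_pos: [0.5325, 0.0525, 0.1936]
ee_rot: [0.651, 0.759, -0.005, -0.003]
force: [-13.9, -2.0, 9.0]
width: 0.004
gripper_force: 7.8
```

```bash
python3 - <<'E'
from h import *
where()
E
```

```text
t 36.62 gp [0.5309 0.0519 0.0346] stand [-121.8    1.9   34.6] psi 1.724 tilt 0.011 w 0.004 gf 7.8 F [-13.9  -2.    9. ] j [ 0.45  0.72 -0.77  1.96  0.72  0.77 -0.6 ]
```

Call:
apply_moves:
  rows:
    - [0,-0.01,0,0,0,0,1]
    - [0,-0.03,0,0,0,0,1]
    - [0,-0.03,-0.03,0,0,0,1]
    - [-0.03,0,-0.05,0,0,0,1]
    - [-0.05,0,-0.04,0,0,0,0.5]
    - [-0.05,0,0,0,0,0,0.4]
    - [-0.04,0,0,0,0,0,0.4]
    - [0,0,0,0,0,0,0.4]

```text
clock: 37.62
ee_pos: [0.4933, -0.1286, 0.3138]
ee_rot: [0.654, 0.757, -0.0, 0.001]
force: [-0.2, 0.5, -0.6]
width: 0.392
gripper_force: 0.0
```

```bash
python3 - <<'E'
from h import *
where()
crop(read_camera("top")["color"],160,125,360,275,4,"pics/c9.png") 
E
```

```text
t 37.62 gp [ 0.4935 -0.1288  0.1548] stand [-186.3 -171.   154.8] psi 1.717 tilt 0.002 w 0.392 gf 0.0 F [-0.2  0.5 -0.6] j [ 0.96  0.51 -0.95  1.97  0.52  0.92 -0.11]
```

View pics/c9.png

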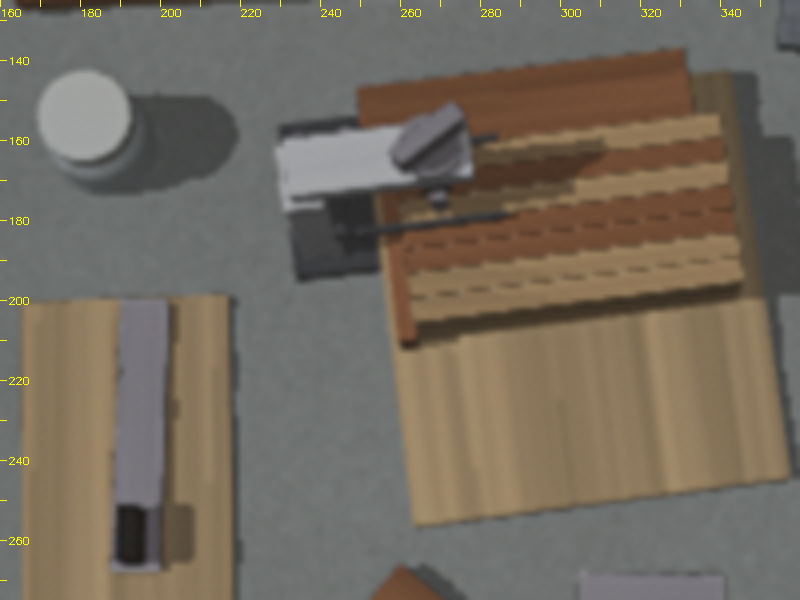

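Row is tight and all right ends line up along the stand edge (u≈340→345). Gauge unmoved at (195,235). The wing lies from about (260,167) to (275,152), so s≈0.95. Now fetching the gauge.

```bash
python3 - <<'E'
from h import *
where()
c=read_camera("top")
print("wing pred",proj(c,[st(-25,75,189),st(-25,75,163)]).round(1), unproj(c,[(260,167),(275.5,152)],.189).round(4))
a=go([.4052,.3180,.155],.026);
for k in range(1): pass
# refine gauge end points from edges: tab grasp
b=([.4052,.3180,.155],.026)
go(st(-25,-125,150),S[2]+np.pi/2,b)
E
```

```text
t 37.67 gp [ 0.4932 -0.1261  0.1547] stand [-186.1 -168.2  154.7] psi 1.720 tilt 0.001 w 0.432 gf 0.0 F [-0.3  1.9 -0.6] j [ 0.96  0.51 -0.95  1.97  0.52  0.92 -0.11]
wing pred [[266.5 158.2]
 [267.2 161.5]] [[0.595  0.1525 0.189 ]
 [0.6301 0.1194 0.189 ]]
turn z 1.697 then shift mm x -76.3 y -444.6 z -0.2
turn z -1.698 then shift mm x -409.1 y 180.4 z 5.0
```

Call:
apply_moves:
  rows:
    - [0,0,0,0,0,0.17,0.3]
    - [0,0,0,0,0,0.17,0.3]
    - [0,0,0,0,0,0.17,0.3]
    - [0,0,0,0,0,0.17,0.3]
    - [0,0,0,0,0,0.17,0.3]
    - [0,0,0,0,0,0.17,0.3]
    - [0,0,0,0,0,0.17,0.3]
    - [0,0,0,0,0,0.17,0.3]
    - [0,0,0,0,0,0.17,0.3]
    - [0,0,0,0,0,0.161,0.3]
    - [0,0,0,0,0,0,0.3]

```text
clock: 39.1
ee_pos: [0.4931, -0.1225, 0.3139]
ee_rot: [1.0, 0.019, 0.0, -0.0]
force: [0.2, 0.5, 1.2]
width: 0.699
gripper_force: 0.0
```

```bash
python3 - <<'E'
from h import *
where()
go([.4052,.3180,.155],.026)
E
```

```text
t 39.10 gp [ 0.4932 -0.1225  0.1549] stand [-185.7 -164.7  154.9] psi 0.037 tilt 0.000 w 0.699 gf 0.0 F [0.2 0.5 1.2] j [ 0.66  0.39 -0.57  1.98  0.28  0.85 -1.59]
turn z 0.011 then shift mm x -76.4 y -442.7 z -0.1
```

Call:
apply_moves:
  rows:
    - [0,0,0,0,0,0.011,0.3]
    - [-0.0076,-0.0443,0,0,0,0,0.3]
    - [-0.0076,-0.0443,0,0,0,0,0.3]
    - [-0.0076,-0.0443,0,0,0,0,0.3]
    - [-0.0076,-0.0443,0,0,0,0,0.3]
    - [-0.0076,-0.0443,0,0,0,0,0.3]
    - [-0.0076,-0.0443,0,0,0,0,0.3]
    - [-0.0076,-0.0443,0,0,0,0,0.3]
    - [-0.0076,-0.0443,0,0,0,0,0.3]
    - [-0.0076,-0.0443,0,0,0,0,0.3]
    - [-0.0076,-0.0443,0,0,0,0,0.3]
    - [0,0,0,0,0,0,0.3]
    - [0,0,0,0,0,0,0.3]

```text
clock: 40.72
ee_pos: [0.4071, 0.3166, 0.3135]
ee_rot: [1.0, 0.012, -0.0, 0.0]
force: [-0.1, -0.1, 0.3]
width: 0.7
gripper_force: 0.0
```

```bash
python3 - <<'E'
from h import *
where()
go([.4052,.3180,.040],.026)
i=read_camera("side")["color"]; c=read_camera("side")
print(proj(c,[[.4052,.318,.046],[.5553,.322,.014],[.55425,.3378,.014],[.3860,.3186,.014]]).round(0))
crop(i,150,300,350,420,4,"pics/c10.png")
E
```

```text
t 40.73 gp [0.4071 0.3164 0.1545] stand [-203.8  282.2  154.5] psi 0.024 tilt 0.001 w 0.700 gf 0.0 F [-0.1 -0.1  0.3] j [-0.17  0.43 -0.66  1.96  0.34  0.87 -2.56]
turn z -0.002 then shift mm x -1.9 y -1.5 z 114.5
[[253. 364.]
 [198. 341.]
 [193. 346.]
 [261. 378.]]
```

View pics/c10.png

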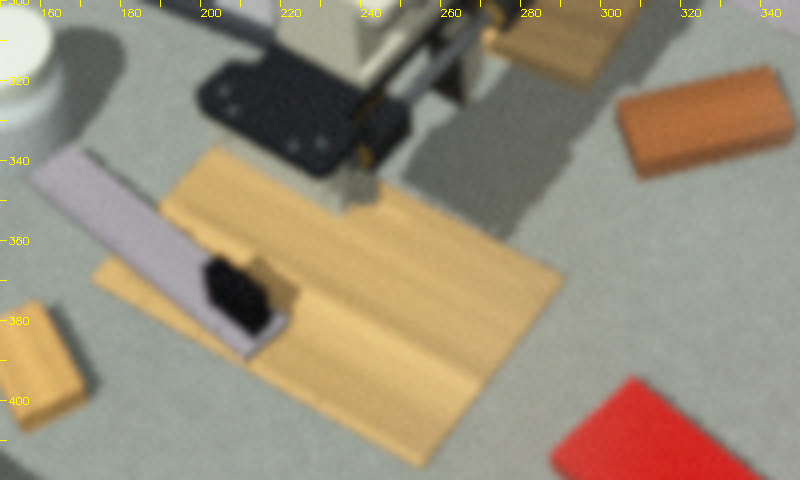

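The gauge has been knocked: in the side view it now lies further out, ends at about (164,341) and (217,384). I'll re-measure it in the top view too.

```bash
python3 - <<'E'
from h import *
c=read_camera("side")
P=unproj(c,[(157.5,345),(171.2,337),(212,389.5),(222.5,379.5)],.014)
print(P.round(4),np.linalg.norm(P[0]-P[2]),np.linalg.norm(P[0]-P[1]),np.linalg.norm(P[3]-P[2]))
f=(P[0]+P[1])/2;n=(P[2]+P[3])/2;d=f-n;y=np.arctan2(d[1],d[0]);print("yaw",y,"orig",(n+d/np.linalg.norm(d)*.02).round(4))
print("tab",unproj(c,[(202,365),(205,363.5),(218.5,379)],.046).round(4))
c=read_camera("top");crop(c["color"],130,180,290,300,5,"pics/c11.png")
# px predicted of gauge outline in top
print(proj(c,P).round(1))
E
```

```text
[[0.6168 0.3797 0.014 ]
 [0.6083 0.3475 0.014 ]
 [0.4489 0.3957 0.014 ]
 [0.4473 0.3658 0.014 ]] 0.16869739021496744 0.03330750514000177 0.029981029444133094
yaw -0.10399085289458128 orig [0.468  0.3787 0.014 ]
tab [[0.4868 0.3783 0.046 ]
 [0.4844 0.3721 0.046 ]
 [0.4379 0.3843 0.046 ]]
[[174.6 175.2]
 [187.3 178.8]
 [164.1 241.4]
 [176.3 242.3]]
```

View pics/c11.png

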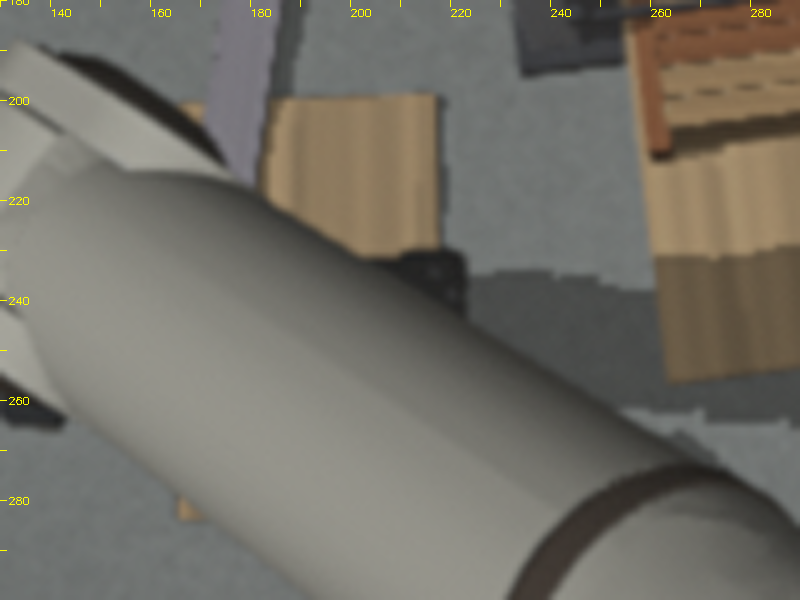

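Top view: the strip's visible part has edges near u=171 and u=184 at v=200, which agrees with the side measurement. Joint 7 is near its limit at this grasp yaw, so I'll take the gauge half a turn round. Refining its pose first.

```bash
cat > gm.py <<'E'
from h import *
def gauge(z=.014,box=(.36,.66,.20,.46)):
    c=read_camera("side");s=.0005
    nx,ny=int((box[1]-box[0])/s),int((box[3]-box[2])/s)
    q=np.array([[box[0],box[2]],[box[1],box[2]],[box[1],box[3]],[box[0],box[3]]])
    px=proj(c,np.c_[q,[z]*4]).astype(np.float32)
    H=cv2.getPerspectiveTransform(px,np.float32([[0,0],[nx,0],[nx,ny],[0,ny]]))
    w=cv2.warpPerspective(c["color"],H,(nx,ny)).astype(int)
    m=((w[...,0]-w[...,1]>4)&(w.mean(2)>120)).astype(np.uint8)
    m=cv2.morphologyEx(m,cv2.MORPH_OPEN,np.ones((7,7)))
    n,l,st_,_=cv2.connectedComponentsWithStats(m)
    for k in np.argsort(-st_[1:,4])[:2]+1:
        (cx,cy),(a,b),an=cv2.minAreaRect(np.argwhere(l==k)[:,::-1].astype(np.float32))
        if a<b: an+=90
        y=np.radians(an);y=(y+np.pi/2)%np.pi-np.pi/2
        C=np.array([box[0]+cx*s,box[2]+cy*s])
        print("area",st_[k,4]*s*s*1e6,"size mm",round(a*s*1e3,1),round(b*s*1e3,1),"centre",C.round(4),"yaw %.3f"%y,"origin if +x:",(C-.065*np.array([np.cos(y),np.sin(y)])).round(4))
gauge()
E
python3 gm.py
```

```text
area 1671.9999999999998 size mm 27.4 100.3 centre [0.5589 0.3721] yaw -0.138 origin if +x: [0.4945 0.381 ]
area 170.75 size mm 10.5 23.5 centre [0.5082 0.3822] yaw 0.000 origin if +x: [0.4432 0.3822]
```

Call:
apply_moves:
  rows:
    - [0,0,0,0,0,-0.18,0.3]
    - [0,0,0,0,0,-0.18,0.3]
    - [0,0,0,0,0,-0.18,0.3]
    - [0,0,0,0,0,-0.18,0.3]
    - [0,0,0,0,0,-0.18,0.3]
    - [0,0,0,0,0,-0.18,0.3]
    - [0,0,0,0,0,-0.18,0.3]
    - [0,0,0,0,0,-0.18,0.3]
    - [0,0,0,0,0,-0.18,0.3]
    - [0,0,0,0,0,-0.18,0.3]
    - [0,0,0,0,0,-0.18,0.3]
    - [0,0,0,0,0,-0.18,0.3]
    - [0,0,0,0,0,-0.18,0.3]
    - [0,0,0,0,0,-0.18,0.3]
    - [0,0,0,0,0,-0.18,0.3]
    - [0,0,0,0,0,-0.18,0.3]
    - [0,0,0,0,0,-0.14,0.3]
    - [0,0,0,0,0,0,0.3]

```text
clock: 43.22
ee_pos: [0.4079, 0.3159, 0.3135]
ee_rot: [0.051, 0.999, -0.0, -0.0]
force: [-1.1, -0.4, 0.0]
width: 0.698
gripper_force: 0.0
```

```bash
python3 gm.py; python3 - <<'E'
from h import *
where()
E
```

```text
area 1602.25 size mm 26.6 96.5 centre [0.5701 0.3697] yaw -0.101 origin if +x: [0.5054 0.3763]
area 108.75 size mm 7.3 17.3 centre [0.5181 0.3836] yaw -0.071 origin if +x: [0.4533 0.3882]
t 43.27 gp [0.4077 0.3161 0.1546] stand [-203.1  281.8  154.6] psi 3.038 tilt 0.000 w 0.698 gf 0.0 F [ 0.2 -0.  -0.4] j [ 0.25  0.77 -1.32  1.95  0.84  1.13  0.04]
```

```bash
python3 - <<'E'
from h import *
a=go([.468,.3785,.041],3.033)
# regrip spot: gauge yaw 0.75 (+pi psi=3.892), origin on board
B=np.array([.4524,.3293])
print("board c",B)
for psi in (3.892,):
    g=go([.43,.29,.12],psi,([.468,.3785,.12],3.033))
E
```

```text
turn z 0.005 then shift mm x -53.1 y 68.6 z 113.6
board c [0.4524 0.3293]
turn z -0.859 then shift mm x 88.1 y -38.8 z -0.0
```

Call:
apply_moves:
  rows:
    - [-0.026,0.034,0,0,0,0.005,0.3]
    - [-0.027,0.0346,0,0,0,0,0.3]
    - [0,0,0.04,0,0,0,0.3]
    - [0,0,0.04,0,0,0,0.3]
    - [0,0,0.025,0,0,0,0.3]
    - [0,0,0.0086,0,0,0,0.3]
    - [0,0,0,0,0,0,0.3]
    - [0,0,0,0,0,0,1]
    - [0,0,0,0,0,0,1]
    - [0,0,0,0,0,0,1]
    - [0,0,0,0,0,0,1]
    - [0,0,0,0,0,0,1]
  squeeze: 25

```text
clock: 44.78
ee_pos: [0.4672, 0.3795, 0.2003]
ee_rot: [0.052, 0.999, -0.0, 0.0]
force: [0.3, -0.9, 0.9]
width: 0.207
gripper_force: 0.0
```

```bash
python3 - <<'E'
from h import *
where()
E
```

```text
t 44.77 gp [0.4672 0.3795 0.0413] stand [-134.7  335.4   41.3] psi 3.037 tilt 0.000 w 0.207 gf 0.0 F [ 0.3 -0.9  0.9] j [ 0.02  0.99 -1.1   1.79  1.02  1.06 -0.01]
```

Call:
apply_moves:
  rows:
    - [0,0,0,0,0,0,1]
    - [0,0,0,0,0,0,1]
    - [0,0,0,0,0,0,1]

```text
clock: 45.15
ee_pos: [0.4671, 0.3796, 0.2002]
ee_rot: [0.052, 0.999, 0.0, 0.0]
force: [0.9, -0.3, -0.6]
width: 0.149
gripper_force: 25.0
```

```bash
python3 - <<'E'
from h import *
where()
go([.43,.29,.085],3.892)
E
```

```text
t 45.15 gp [0.4671 0.3796 0.0412] stand [-134.7  335.5   41.2] psi 3.037 tilt 0.000 w 0.149 gf 25.0 F [ 0.9 -0.3 -0.6] j [ 0.02  0.99 -1.1   1.79  1.02  1.06 -0.01]
turn z -0.855 then shift mm x 88.3 y -40.2 z -43.8
```

Call:
apply_moves:
  rows:
    - [0,0,-0.044,0,0,0,1]
    - [0,0,0,0,0,-0.171,1]
    - [0,0,0,0,0,-0.171,1]
    - [0,0,0,0,0,-0.171,1]
    - [0,0,0,0,0,-0.171,1]
    - [0,0,0,0,0,-0.171,1]
    - [0.044,-0.02,0,0,0,0,1]
    - [0.044,-0.02,0,0,0,0,1]
    - [0,0,0.03,0,0,0,1]
    - [0,0,0.01,0,0,0,1]
    - [0,0,0.0035,0,0,0,1]
    - [0,0,0,0,0,0,1]
    - [0,0,0,0,0,0,0.5]
    - [0,0,0,0,0,0,0.5]
    - [0,0,0,0,0,0,0.5]
    - [0,0,-0.04,0,0,0,0.5]
    - [0,0,0,0,0,0,0.5]

```text
clock: 47.28
ee_pos: [0.4306, 0.2913, 0.243]
ee_rot: [-0.366, 0.93, 0.001, 0.002]
force: [0.6, 0.2, -0.7]
width: 0.497
gripper_force: 0.0
```

```bash
python3 - <<'E'
from h import *
where()
E
```

```text
t 47.27 gp [0.4312 0.2917 0.084 ] stand [-183.7  254.1   84. ] psi -2.391 tilt 0.004 w 0.497 gf 0.0 F [ 0.6  0.2 -0.7] j [ 0.29  0.97 -1.32  1.98  1.07  1.14  0.81]
```

Call:
apply_moves:
  rows:
    - [0,0,0,0,0,0.1848,0.5]
    - [0,0,0,0,0,0.1848,0.5]
    - [0,0,0,0,0,0.1848,0.5]
    - [0,0,0,0,0,0.1848,0.5]
    - [0,0,0,0,0,0.1848,0.5]
    - [0,0,0,0,0,0.1848,0.5]
    - [0,0,0,0,0,0.1848,0.5]
    - [0,0,0,0,0,0.1848,0.5]
    - [0,0,0,0,0,0.1848,0.5]
    - [0,0,0,0,0,0.1848,0.5]
    - [0,0,0,0,0,0.1848,0.5]
    - [0,0,0,0,0,0.1848,0.5]
    - [0,0,0,0,0,0.1848,0.5]
    - [0,0,0,0,0,0.1848,0.5]
    - [0,0,0,0,0,0.1848,0.5]
    - [0,0,0,0,0,0.1848,0.5]
    - [0,0,0,0,0,0.1848,0.5]
    - [0,0,0,0,0,0,0.5]

```text
clock: 49.52
ee_pos: [0.4299, 0.2902, 0.2404]
ee_rot: [0.93, 0.367, -0.0, 0.0]
force: [-0.0, 0.1, 0.3]
width: 0.498
gripper_force: 0.0
```

```bash
python3 - <<'E'
from h import *
where()
go([.431,.2913,.041],.7505)
E
python3 gm.py
```

```text
t 49.52 gp [0.4299 0.29   0.0814] stand [-185.2  252.6   81.4] psi 0.752 tilt 0.001 w 0.498 gf 0.0 F [-0.   0.1  0.3] j [-0.05  0.59 -0.74  1.99  0.57  0.78 -1.95]
turn z 0.002 then shift mm x 1.6 y -0.1 z 40.4
area 1062.75 size mm 69.3 24.3 centre [0.4897 0.3521] yaw 0.763 origin if +x: [0.4427 0.3072]
area 320.25 size mm 25.1 23.2 centre [0.5285 0.3858] yaw 0.999 origin if +x: [0.4934 0.3312]
```

Call:
apply_moves:
  rows:
    - [0.0015,0,0.03,0,0,0,0.5]
    - [0,0,0.0104,0,0,0,0.5]
    - [0,0,0,0,0,0,1]
    - [0,0,0,0,0,0,1]
    - [0,0,0,0,0,0,1]
    - [0,0,0,0,0,0,1]
    - [0,0,0,0,0,0,1]
    - [0,0,0,0,0,0,1]
  squeeze: 30

```text
clock: 50.58
ee_pos: [0.4314, 0.2915, 0.2009]
ee_rot: [0.93, 0.366, 0.001, 0.0]
force: [-0.8, -0.9, 6.0]
width: 0.152
gripper_force: 30.0
```

```bash
python3 - <<'E'
from h import *
where()
a=go(st(-185,-125,155),S[2]+np.pi/2)
E
```

```text
t 50.58 gp [0.4315 0.2916 0.0419] stand [-183.4  253.9   41.9] psi 0.750 tilt 0.001 w 0.152 gf 30.0 F [-0.8 -0.9  6. ] j [-0.1   0.65 -0.69  2.    0.63  0.71 -2.  ]
turn z -0.974 then shift mm x -378.9 y -1.5 z -113.1
```

Call:
apply_moves:
  rows:
    - [0,0,-0.04,0,0,0,1]
    - [0,0,-0.04,0,0,0,1]
    - [0,0,-0.033,0,0,0,1]
    - [0,0,0,0,0,-0.163,1]
    - [0,0,0,0,0,-0.163,1]
    - [0,0,0,0,0,-0.162,1]
    - [0,0,0,0,0,-0.162,1]
    - [0,0,0,0,0,-0.162,1]
    - [0,0,0,0,0,-0.162,1]
    - [-0.0475,0,0,0,0,0,1]
    - [-0.0475,0,0,0,0,0,1]
    - [-0.0475,0,0,0,0,0,1]
    - [-0.0475,0,0,0,0,0,1]
    - [-0.0475,0,0,0,0,0,1]
    - [-0.0475,0,0,0,0,0,1]
    - [-0.0475,0,0,0,0,0,1]
    - [-0.047,0,0,0,0,0,1]
    - [0,0,0,0,0,0,1]
    - [0,0,0,0,0,0,1]

```text
clock: 52.95
ee_pos: [0.4887, -0.0836, 0.313]
ee_rot: [0.651, 0.759, 0.0, -0.0]
force: [0.4, 0.8, -1.6]
width: 0.151
gripper_force: 30.0
```

```bash
python3 - <<'E'
from h import *
where()
a=go(st(-25,-128,155),S[2]+np.pi/2);go(st(-25,-128,112),S[2]+np.pi/2,a)
E
```

```text
t 52.95 gp [ 0.4887 -0.0835  0.154 ] stand [-184.1 -125.4  154. ] psi 1.724 tilt 0.001 w 0.151 gf 30.0 F [ 0.4  0.8 -1.6] j [ 0.99  0.56 -1.1   2.    0.62  0.96 -0.28]
turn z -0.000 then shift mm x -2.5 y 159.1 z -1.0
turn z 0.000 then shift mm x 0.0 y 0.0 z 43.0
```

Call:
apply_moves:
  rows:
    - [-0.0025,0.04,0,0,0,0,1]
    - [0,0.04,0,0,0,0,1]
    - [0,0.04,0,0,0,0,1]
    - [0,0.039,0,0,0,0,1]
    - [0,0,0.03,0,0,0,1]
    - [0,0,0.012,0,0,0,1]
    - [0,0,0,0,0,0,1]
    - [0,0,0,0,0,0,1]

```text
clock: 53.95
ee_pos: [0.6467, -0.0616, 0.2722]
ee_rot: [0.651, 0.759, 0.0, 0.0]
force: [0.9, 0.4, -1.3]
width: 0.15
gripper_force: 30.0
```

```bash
python3 - <<'E'
from h import *
where()
c=read_camera("side"); i=c["color"].copy()
for z in (72,):
  q=proj(c,[st(-47,35,75.5),st(-3,35,75.5),st(-40,22,84),st(-10,22,84)])
  print(q.round(1))
crop(i,180,170,340,290,5,"pics/c12.png")
E
```

```text
t 53.95 gp [ 0.6468 -0.0616  0.1132] stand [ -24.5 -128.   113.2] psi 1.725 tilt 0.001 w 0.150 gf 30.0 F [ 0.9  0.4 -1.3] j [ 0.68  0.82 -0.94  1.64  0.74  1.07 -0.33]
[[246.8 251.9]
 [230.6 246. ]
 [246.9 244.9]
 [235.8 240.9]]
```

View pics/c12.png

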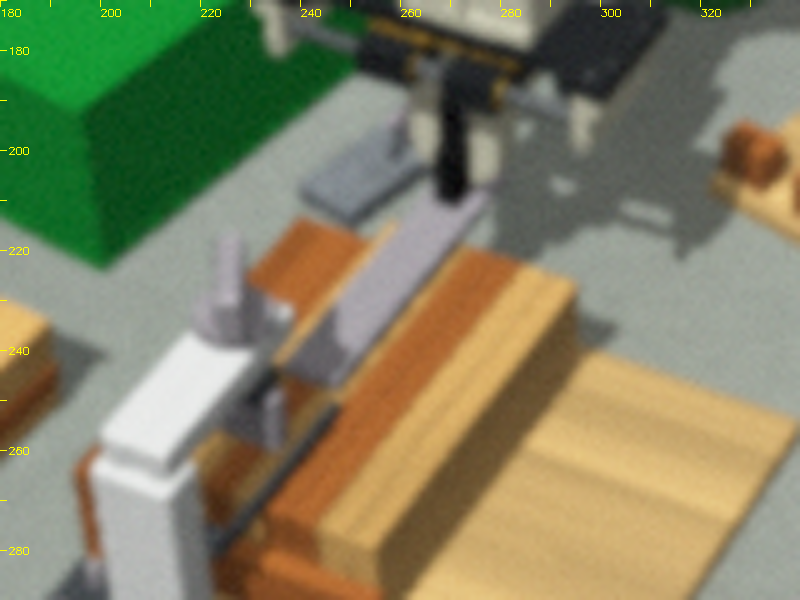

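The strip's free end (236–249, 234–247) lies centred on the guide mouth, with the rail start at (247,251) as predicted. Lowering and sliding it in.

Call:
apply_moves:
  rows:
    - [0,0,0.002,0,0,0,1]
    - [0,0,0.0015,0,0,0,1]
    - [0,0,0,0,0,0,1]
    - [0.008,0,0,0,0,0,1]
    - [0.008,0,0,0,0,0,1]
    - [0.008,0,0,0,0,0,1]
    - [0,0,0,0,0,0,1]

```text
clock: 54.88
ee_pos: [0.6428, -0.0366, 0.268]
ee_rot: [0.65, 0.76, 0.0, -0.0]
force: [0.4, 1.1, -1.4]
width: 0.151
gripper_force: 30.0
```

Call:
apply_moves:
  rows:
    - [0.008,0,0,0,0,0,1]
    - [0.008,0,0,0,0,0,1]
    - [0.008,0,0,0,0,0,1]
    - [0.008,0,0,0,0,0,1]
    - [0,0,0,0,0,0,1]

```text
clock: 55.5
ee_pos: [0.6379, -0.0053, 0.2679]
ee_rot: [0.65, 0.76, 0.0, -0.0]
force: [0.3, -0.5, -1.5]
width: 0.146
gripper_force: 30.0
```

```bash
python3 - <<'E'
from h import *
where()
E
```

```text
t 55.50 gp [ 0.6379 -0.0052  0.1089] stand [-24.7 -70.9 108.9] psi 1.726 tilt 0.000 w 0.146 gf 30.0 F [ 0.3 -0.5 -1.5] j [ 0.6   0.81 -0.94  1.67  0.74  1.05 -0.43]
```

Call:
apply_moves:
  rows:
    - [0.008,0,0,0,0,0,1]
    - [0.008,0,0,0,0,0,1]
    - [0.008,0,0,0,0,0,1]
    - [0.008,0,0,0,0,0,1]
    - [0.008,0,0,0,0,0,1]
    - [0,0,0,0,0,0,1]
    - [0,0,0.001,0,0,0,1]
    - [0,0,0,0,0,0,1]

```text
clock: 56.5
ee_pos: [0.6322, 0.0327, 0.267]
ee_rot: [0.651, 0.759, 0.0, 0.0]
force: [-0.3, 0.3, -0.1]
width: 0.151
gripper_force: 30.0
```

Call:
apply_moves:
  rows:
    - [0,0,0.0005,0,0,0,1]
    - [0,0,0,0,0,0,1]

```text
clock: 56.75
ee_pos: [0.6322, 0.0328, 0.267]
ee_rot: [0.651, 0.759, 0.0, 0.0]
force: [-0.7, -0.6, 5.8]
width: 0.151
gripper_force: 30.0
```

```bash
python3 - <<'E'
from h import *
where()
E
```

```text
t 56.75 gp [0.6323 0.0327 0.108 ] stand [-24.5 -32.5 108. ] psi 1.724 tilt 0.001 w 0.151 gf 30.0 F [-0.7 -0.6  5.8] j [ 0.55  0.81 -0.94  1.69  0.74  1.04 -0.49]
```

Call:
apply_moves:
  rows:
    - [0,0,-0.0005,0,0,0,0.6]
    - [0,0,0,0,0,0,0.6]
    - [0,0,0,0,0,0,0.6]
    - [0,0,0,0,0,0,0.6]
    - [0,0,-0.03,0,0,0,0.6]
    - [0,0,-0.05,0,0,0,0.5]
    - [0,0,-0.05,0,0,0,0.5]
    - [0,0,0,0,0,-0.155,0.5]
    - [0,0,0,0,0,-0.155,0.5]
    - [0,0,0,0,0,-0.155,0.5]
    - [0,0,0,0,0,-0.155,0.5]
    - [0,0,0,0,0,0,0.5]

```text
clock: 58.25
ee_pos: [0.632, 0.0328, 0.3965]
ee_rot: [0.389, 0.921, 0.0, -0.0]
force: [0.1, -0.2, 0.2]
width: 0.499
gripper_force: 0.0
```

```bash
python3 - <<'E'
from h import *
where()
c=read_camera("top")
# wing: segment bright purple-grey near predicted, on plane z=.189
s=.00025;x0,y0=.575,.10;n=320
q=np.array([[x0,y0],[x0+n*s,y0],[x0+n*s,y0+n*s],[x0,y0+n*s]])
H=cv2.getPerspectiveTransform(proj(c,np.c_[q,[.189]*4]).astype(np.float32),np.float32([[0,0],[n,0],[n,n],[0,n]]))
w=cv2.warpPerspective(c["color"],H,(n,n)).astype(int); np.save("w.npy",w)
p=((st(-25,75)[:2]-[x0,y0])/s).astype(int);print(p)
sub=w[::16,::16];print((sub.mean(2)).astype(int));print((sub[...,0]-sub[...,1]))
go(st(-25,75,235),2.35);
E
```

```text
t 58.25 gp [0.6319 0.0329 0.2375] stand [-24.8 -32.3 237.5] psi 2.343 tilt 0.001 w 0.499 gf 0.0 F [ 0.1 -0.2  0.2] j [ 0.66  0.75 -1.18  1.59  0.71  1.29  0.15]
[161 155]
[[ 76  77  74  73  74  73  73  69  86  96  67  75  77  78  74  76  75  71
   71  73]
 [ 72  76  74  73  74  72  73  66  77  87  58  73  78  77  74  75  75  71
   72  77]
 [ 64  74  74  74  74  72  74  73  71  68  60  75  79  76  74  76  74  69
   72  81]
 [ 66  74  75  73  70  80  83  73  69  55  62  74  78  76  73  74  74  70
   72  83]
 [ 69  74  74  72  79 137 126  99  96  85  80  71  74  73  74  75  73  71
   72  82]
 [ 73  74  74  72  79 126 105  96  87  92  92  65  64  88  75  74  72  71
   73  84]
 [ 68  73  69  61  71  91  89  84  73  72  59  51  88 111 101  78  70  71
   75  97]
 [ 49  74  67  47  67  88  88  75  72  60  52  80 112 114 107  83  69  71
   77 100]
 [ 46  88  78  51  68  93  78  73  64  49  73 109 115 112  88  74  71  72
   78 101]
 [ 66  85  61  55  73  90  73  67  51  65 103 114 112  95  76  73  71  71
   78 102]
 [ 75  74  54  59  77  89  68  52  59 102 115 114 110  92  75  73  70  71
   82
[... 1820 characters left out ...]
1   3   6   7   5   6   0 -17 -21 -20 -19 -20
   -6  -2]
 [  3   3   3   2   2   1   4   6   7   5   6   2 -11 -20 -20 -19 -19 -19
   -4  -1]
 [  3   3   2   2   2   2   4   6   6   4   3  -1 -16 -20 -21 -19 -19 -17
   -3  -1]
 [  3   3   2   1   2   2   3   3   3   3   3  -1 -17 -19 -20 -19 -20 -14
   -2  -2]
 [  3   4   2   2   2   2   3   3   3   2   3  -2 -17 -21 -20 -19 -20 -13
   -2  -2]
 [  3   3   1   2   2   2   3   3   2   2   3  -7 -19 -21 -20 -20 -20 -12
   -2  -1]
 [  2   2   1   2   2   3   3   3   2   3   3 -11 -20 -20 -21 -21 -19  -7
   -1  -2]
 [  0   1   1   3   2   2   4   3   3   2   3  -6 -15 -15 -17 -19 -19  -4
   -1  -2]]
turn z -0.009 then shift mm x 87.1 y 62.7 z 2.6
```

Call:
apply_moves:
  rows:
    - [0,0,0,0,0,0.073,0.5]
    - [0.03,0.018,0,0,0,0,0.5]
    - [0.03,0.018,0,0,0,0,0.5]
    - [0.0314,0.0202,0,0,0,0,0.5]
    - [0,0,0,0,0,0,0.5]
    - [0,0,0.03,0,0,0,0.5]
    - [0,0,0.0215,0,0,0,0.5]
    - [0,0,0,0,0,0,0.5]
    - [0,0,0,0,0,0,0.5]

```text
clock: 59.42
ee_pos: [0.6164, 0.1389, 0.3459]
ee_rot: [0.422, 0.907, 0.0, 0.0]
force: [0.9, 0.6, -0.2]
width: 0.503
gripper_force: 0.0
```

Call:
apply_moves:
  rows:
    - [0,0,0,0,0,0,1]
    - [0,0,0,0,0,0,1]
    - [0,0,0,0,0,0,1]
    - [0,0,0,0,0,0,1]
    - [0,0,0,0,0,0,1]
    - [0,0,0,0,0,0,1]
  squeeze: 25

```text
clock: 60.18
ee_pos: [0.6172, 0.14, 0.3457]
ee_rot: [0.421, 0.907, 0.002, 0.001]
force: [5.9, 4.0, -4.1]
width: 0.13
gripper_force: 25.0
```

```bash
python3 - <<'E'
from h import *
where();print(read_state()["moment"])
E
```

```text
t 60.17 gp [0.6178 0.1406 0.1867] stand [-22.3  76.2 186.7] psi 2.271 tilt 0.005 w 0.130 gf 25.0 F [ 5.9  4.  -4.1] j [ 0.47  0.78 -1.11  1.64  0.74  1.2  -0.12]
[ 0.84012476 -1.35975953 -0.04313284]
```

Call:
apply_moves:
  rows:
    - [0,0.0018,0,0,0,0,1]
    - [0,0,0,0,0,0.16,1]
    - [0,0,0,0,0,0.16,1]
    - [0,0,0,0,0,0.16,1]
    - [0,0,0,0,0,0.16,1]
    - [0,0,0,0,0,0.16,1]
    - [0,0,0,0,0,0.16,1]
    - [0,0,0,0,0,0.16,1]
    - [0,0,0,0,0,0.16,1]
    - [0,0,0,0,0,0.16,1]
    - [0,0,0,0,0,0.16,1]
    - [0,0,0,0,0,0,1]
    - [0,0,0,0,0,0,1]

```text
clock: 61.8
ee_pos: [0.6186, 0.1403, 0.3457]
ee_rot: [0.944, 0.329, 0.002, 0.0]
force: [6.0, 2.4, -3.9]
width: 0.128
gripper_force: 25.0
```

```bash
python3 - <<'E'
from h import *
where();print(read_state()["moment"])
E
```

```text
t 61.80 gp [0.6191 0.1405 0.1867] stand [-21.   76.  186.7] psi 0.671 tilt 0.004 w 0.128 gf 25.0 F [ 6.   2.4 -3.9] j [ 0.28  0.62 -0.78  1.64  0.48  1.08 -1.53]
[ 0.30508298 -1.20929492  0.00795034]
```

Call:
apply_moves:
  rows:
    - [0,0,0,0,0,0,0.5]
    - [0,0,0,0,0,0,0.5]
    - [0,0,0,0,0,0,0.5]
    - [0.0012,0.001,-0.034,0,0,0,0.5]
    - [0,0,0,0,0,-0.1848,0.5]
    - [0,0,0,0,0,-0.1848,0.5]
    - [0,0,0,0,0,-0.1848,0.5]
    - [0,0,0,0,0,-0.1848,0.5]
    - [0,0,0,0,0,-0.1848,0.5]
    - [0,0,0,0,0,-0.1848,0.5]
    - [0,0,0,0,0,-0.1848,0.5]
    - [0,0,0,0,0,-0.1848,0.5]
    - [0,0,0,0,0,-0.1848,0.5]

```text
clock: 63.42
ee_pos: [0.6189, 0.14, 0.3792]
ee_rot: [0.39, 0.921, -0.0, -0.0]
force: [0.0, 0.0, 0.2]
width: 0.503
gripper_force: 0.0
```

Call:
apply_moves:
  rows:
    - [0,0,0,0,0,-0.1848,0.5]
    - [0,0,0,0,0,-0.1848,0.5]
    - [0,0,0,0,0,-0.1848,0.5]
    - [0,0,0,0,0,-0.1848,0.5]
    - [0,0,0,0,0,-0.1848,0.5]
    - [0,0,0,0,0,-0.1848,0.5]
    - [0,0,0,0,0,-0.1848,0.5]
    - [0,0,0,0,0,-0.1848,0.5]
    - [0,0,0,0,0,0,0.5]
    - [0,0,0,0,0,0,0.5]

```text
clock: 64.68
ee_pos: [0.6189, 0.1401, 0.3792]
ee_rot: [-0.328, 0.945, 0.0, -0.0]
force: [-0.3, -0.5, 0.4]
width: 0.502
gripper_force: 0.0
```

```bash
python3 - <<'E'
from h import *
where();go([.6185,.1405,.186],.671+np.pi)
E
```

```text
t 64.67 gp [0.6189 0.1401 0.2202] stand [-21.3  75.7 220.2] psi -2.474 tilt 0.000 w 0.502 gf 0.0 F [-0.3 -0.5  0.4] j [ 0.56  0.95 -1.41  1.6   0.94  1.43  1.3 ]
turn z -6.287 then shift mm x 0.1 y 0.6 z 34.2
```

Call:
apply_moves:
  rows:
    - [0,0,0.034,0,0,0,0.5]
    - [0,0,0,0,0,0,0.5]
    - [0,0,0,0,0,0,1]
    - [0,0,0,0,0,0,1]
    - [0,0,0,0,0,0,1]
    - [0,0,0,0,0,0,1]
    - [0,0,0,0,0,0,1]
    - [0,0,0,0,0,0,1]

```text
clock: 65.68
ee_pos: [0.619, 0.1404, 0.3458]
ee_rot: [-0.329, 0.944, 0.0, 0.0]
force: [-1.2, 0.5, 5.3]
width: 0.129
gripper_force: 25.0
```

```bash
python3 - <<'E'
from h import *
where()
s,m,p=pose();print("s now",(S[2]-p)%np.pi, "F tool",m.T@s["force"])
E
```

```text
t 65.67 gp [0.6191 0.1404 0.1868] stand [-21.1  75.9 186.8] psi -2.470 tilt 0.001 w 0.129 gf 25.0 F [-1.2  0.5  5.3] j [ 0.55  0.98 -1.38  1.63  0.98  1.38  1.28]
s now 2.6235972201261006 F tool [ 0.62162826  1.08682146 -5.33800526]
```

Call:
apply_moves:
  rows:
    - [0,0,0,0,0,0.16,1]
    - [0,0,0,0,0,0.16,1]
    - [0,0,0,0,0,0.16,1]
    - [0,0,0,0,0,0.16,1]
    - [0,0,0,0,0,0.16,1]
    - [0,0,0,0,0,0.16,1]
    - [0,0,0,0,0,0.16,1]
    - [0,0,0,0,0,0.16,1]
    - [0,0,0,0,0,0.16,1]
    - [0,0,0,0,0,0.14,1]
    - [0,0,0,0,0,0,1]
    - [0,0,0,0,0,0,1]

```text
clock: 67.18
ee_pos: [0.619, 0.1398, 0.3458]
ee_rot: [0.438, 0.899, -0.001, 0.0]
force: [-2.7, -2.8, 6.5]
width: 0.127
gripper_force: 25.0
```

```bash
python3 - <<'E'
from h import *
where()
s,m,p=pose();print("s now",(S[2]-p)%np.pi+np.pi, "F tool",m.T@s["force"])
E
```

```text
t 67.17 gp [0.619  0.1395 0.1868] stand [-21.3  75.1 186.8] psi 2.236 tilt 0.002 w 0.127 gf 25.0 F [-2.7 -2.8  6.5] j [ 0.46  0.78 -1.11  1.63  0.74  1.21 -0.15]
s now 4.200792674535629 F tool [-0.55531904 -3.90889093 -6.47486009]
```

Call:
apply_moves:
  rows:
    - [0,0,0,0,0,0,0.5]
    - [0,0,0,0,0,0,0.5]
    - [0,0,0,0,0,0,0.5]
    - [0,0,-0.04,0,0,0,0.5]
    - [0,0,-0.01,0,0,0.171,0.5]
    - [0,0,0,0,0,0.171,0.5]
    - [0,0,0,0,0,0.17,0.5]
    - [0,0,0,0,0,0,0.5]
    - [0,0,0,0,0,0,0.5]

```text
clock: 68.3
ee_pos: [0.6189, 0.1403, 0.3952]
ee_rot: [0.651, 0.759, -0.0, -0.0]
force: [-0.4, 0.3, -0.5]
width: 0.499
gripper_force: 0.0
```

```bash
python3 - <<'E'
from h import *
where()
go(st(-24.5,-32.5,238),1.724)
# where is the wing / gauge now (colour check of tab in side view)
c=read_camera("side");i=c["color"]
q=proj(c,[st(-24.5,-32.5,112),st(-24.5,-32.5,96)]);print(q.round(0),[i[int(v)-2:int(v)+3,int(u)-1:int(u)+2].mean((0,1)).round(0) for u,v in q])
m=(i.mean(2)<45).astype(np.uint8);m[:, :180]=0
x0,y0=int(q[0,0])-25,int(q[0,1])-20
n,l,sx,cc=cv2.connectedComponentsWithStats(m[y0:y0+60,x0:x0+50]);print([(a.tolist(),(b+[x0,y0]).round(1)) for a,b in zip(sx[1:],cc[1:]) if a[4]>20])
E
```

```text
t 68.30 gp [0.6189 0.1403 0.2362] stand [-21.3  75.8 236.2] psi 1.725 tilt 0.000 w 0.499 gf 0.0 F [-0.4  0.3 -0.5] j [ 0.43  0.68 -1.05  1.59  0.61  1.24 -0.57]
turn z 0.001 then shift mm x -108.3 y -3.2 z -1.8
[[252. 220.]
 [253. 225.]] [array([21., 28., 37.]), array([18., 17., 17.])]
[([20, 18, 12, 17, 139], array([252.5, 225.6]))]
```

Call:
apply_moves:
  rows:
    - [-0.036,-0.001,0,0,0,0,0.5]
    - [-0.036,-0.001,0,0,0,0,0.5]
    - [-0.0363,-0.0012,0,0,0,0,0.5]
    - [0,0,0.05,0,0,0,0.5]
    - [0,0,0.05,0,0,0,0.5]
    - [0,0,0.0265,0,0,0,0.5]
    - [0,0,0,0,0,0,0.5]
    - [0,0,0,0,0,0,1]
    - [0,0,0,0,0,0,1]
    - [0,0,0,0,0,0,1]
    - [0,0,0,0,0,0,1]
    - [0,0,0,0,0,0,1]
    - [0,0,0,0,0,0,1]
  squeeze: 30

```text
clock: 69.97
ee_pos: [0.6323, 0.0327, 0.2696]
ee_rot: [0.652, 0.758, 0.0, 0.001]
force: [-1.4, -0.3, 5.7]
width: 0.153
gripper_force: 30.0
```

```bash
python3 - <<'E'
from h import *
where()
E
```

```text
t 69.97 gp [0.6324 0.0326 0.1106] stand [-24.3 -32.7 110.6] psi 1.721 tilt 0.001 w 0.153 gf 30.0 F [-1.4 -0.3  5.7] j [ 0.55  0.81 -0.95  1.69  0.74  1.05 -0.5 ]
```

Call:
apply_moves:
  rows:
    - [-0.004,0,0,0,0,0,1]
    - [-0.006,0,0,0,0,0,1]
    - [-0.008,0,0,0,0,0,1]
    - [-0.008,0,0,0,0,0,1]
    - [-0.008,0,0,0,0,0,1]
    - [-0.008,0,0,0,0,0,1]
    - [-0.008,0,0,0,0,0,1]
    - [-0.008,0,0,0,0,0,1]
    - [-0.008,0,0,0,0,0,1]
    - [-0.008,0,0,0,0,0,1]
    - [-0.008,0,0,0,0,0,1]
    - [-0.008,0,0,0,0,0,1]
    - [-0.01,0,0,0,0,0,1]
    - [0,0,0,0,0,0,1]

```text
clock: 71.72
ee_pos: [0.6475, -0.0678, 0.2693]
ee_rot: [0.653, 0.757, 0.0, 0.001]
force: [0.5, -0.7, 6.3]
width: 0.147
gripper_force: 30.0
```

```bash
python3 - <<'E'
from h import *
where()
a=go(st(-185,-128,158),1.724)
a=go(st(-185,254,158),1.724,a)
a=go([.43,.29,.10],.752,a)
E
```

```text
t 71.72 gp [ 0.6477 -0.0679  0.1103] stand [ -24.6 -134.3  110.3] psi 1.719 tilt 0.001 w 0.147 gf 30.0 F [ 0.5 -0.7  6.3] j [ 0.68  0.83 -0.94  1.64  0.75  1.07 -0.33]
turn z -0.005 then shift mm x 6.2 y -160.3 z -47.7
turn z 0.000 then shift mm x 382.0 y 0.0 z -0.0
turn z 0.972 then shift mm x -0.9 y 1.1 z 58.0
```

Call:
apply_moves:
  rows:
    - [0,0,-0.01,0,0,0,1]
    - [0,0,-0.038,0,0,0,1]
    - [0,-0.04,0,0,0,0,1]
    - [0,-0.04,0,0,0,0,1]
    - [0,-0.04,0,0,0,0,1]
    - [0,-0.04,0,0,0,0,1]
    - [0.047,0,0,0,0,0,1]
    - [0.048,0,0,0,0,0,1]
    - [0.049,0,0,0,0,0,1]
    - [0.049,0,0,0,0,0,1]
    - [0.049,0,0,0,0,0,1]
    - [0.049,0,0,0,0,0,1]
    - [0.049,0,0,0,0,0,1]
    - [0.048,0,0,0,0,0,1]
    - [0,0,0,0,0,0,1]

```text
clock: 73.6
ee_pos: [0.4286, 0.2977, 0.3175]
ee_rot: [0.649, 0.761, 0.001, -0.001]
force: [-0.6, -0.9, -1.5]
width: 0.147
gripper_force: 30.0
```

Call:
apply_moves:
  rows:
    - [0,0,0,0,0,0.162,1]
    - [0,0,0,0,0,0.162,1]
    - [0,0,0,0,0,0.162,1]
    - [0,0,0,0,0,0.162,1]
    - [0,0,0,0,0,0.162,1]
    - [0,0,0,0,0,0.162,1]
    - [0,0,0,0,0,0,1]

```text
clock: 74.47
ee_pos: [0.4309, 0.2924, 0.3167]
ee_rot: [0.931, 0.366, -0.0, 0.001]
force: [-1.7, 0.4, -2.0]
width: 0.152
gripper_force: 30.0
```

```bash
python3 - <<'E'
from h import *
where()
a=go([.431,.2915,.048],.752)
E
```

```text
t 74.47 gp [0.431  0.2921 0.1577] stand [-183.8  254.6  157.7] psi 0.749 tilt 0.002 w 0.152 gf 30.0 F [-1.7  0.4 -2. ] j [ 0.02  0.48 -0.84  1.94  0.45  0.91 -1.86]
turn z -0.003 then shift mm x -0.6 y 0.7 z 109.7
```

Call:
apply_moves:
  rows:
    - [0,0,0.04,0,0,0,1]
    - [0,0,0.04,0,0,0,1]
    - [0,0,0.025,0,0,0,1]
    - [0,0,0.005,0,0,0,1]
    - [0,0,0.0015,0,0,0,1]
    - [0,0,0.0015,0,0,0,1]
    - [0,0,0,0,0,0,1]

```text
clock: 75.35
ee_pos: [0.4312, 0.2937, 0.2046]
ee_rot: [0.931, 0.366, 0.001, -0.0]
force: [-1.0, 0.4, -0.7]
width: 0.149
gripper_force: 30.0
```

```bash
python3 - <<'E'
from h import *
where()
E
```

```text
t 75.35 gp [0.4314 0.2938 0.0456] stand [-183.2  256.1   45.6] psi 0.749 tilt 0.002 w 0.149 gf 30.0 F [-1.   0.4 -0.7] j [-0.1   0.65 -0.7   2.    0.63  0.72 -2.01]
```

Call:
apply_moves:
  rows:
    - [0,0,0.001,0,0,0,1]
    - [0,0,0.0005,0,0,0,1]
    - [0,0,0,0,0,0,0.6]
    - [0,0,0,0,0,0,0.5]
    - [0,0,0,0,0,0,0.4]
    - [0,0,0,0,0,0,0.4]
    - [0,0,-0.03,0,0,0,0.4]
    - [0,0,-0.05,0,0,0,0.4]
    - [0,0,-0.05,0,0,0,0.4]
    - [0,0.05,0,0,0,0,0.4]
    - [0,0.055,0,0,0,0,0.4]
    - [0,0.055,0,0,0,0,0.4]
    - [0,0.055,0,0,0,0,0.4]
    - [0,0.055,0,0,0,0,0.4]
    - [0,0.055,0,0,0,0,0.4]
    - [0,0.055,0,0,0,0,0.4]
    - [0,0.055,0,0,0,0,0.4]
    - [0,0,0,0,0,0,0.4]

```text
clock: 77.6
ee_pos: [0.7289, -0.0317, 0.3307]
ee_rot: [0.932, 0.362, -0.0, 0.001]
force: [-1.0, 0.0, -0.6]
width: 0.602
gripper_force: 0.0
```

```bash
python3 - <<'E'
from h import *
where()
c=read_camera("top");i=c["color"]; cv2.imwrite("pics/end.png",i)
crop(i,150,125,350,275,4,"pics/c13.png")
E
```

```text
t 77.60 gp [ 0.7289 -0.0322  0.1717] stand [  61.1 -111.4  171.7] psi 0.740 tilt 0.003 w 0.602 gf 0.0 F [-1.   0.  -0.6] j [ 0.43  0.78 -0.71  1.38  0.52  1.17 -1.17]
```

View pics/c13.png

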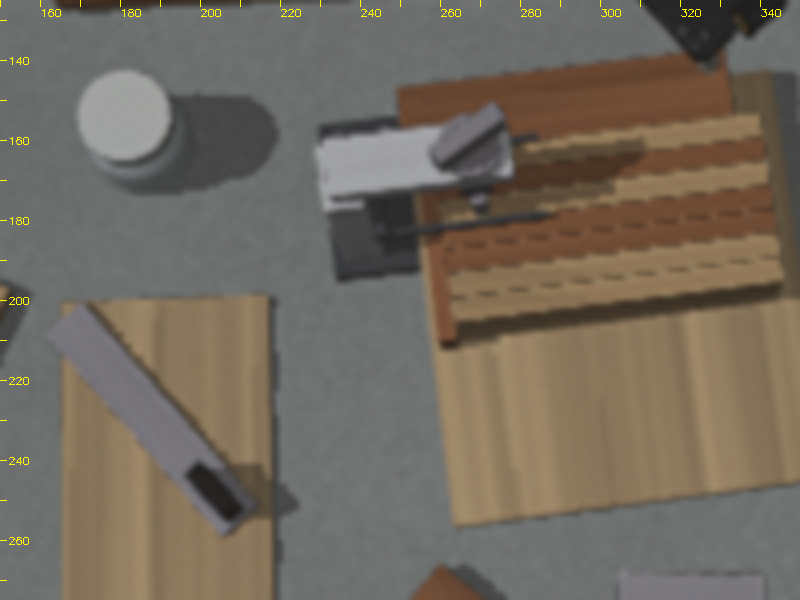

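Final view: the row is still tight and squared, and the gauge lies on its board (tab at (203,247)). I'll check the wing's angle numerically before handing in, since the arm passed close to it.

```bash
python3 - <<'E'
from h import *
c=read_camera("top")
s=.00025;x0,y0=.575,.10;n=320
q=np.array([[x0,y0],[x0+n*s,y0],[x0+n*s,y0+n*s],[x0,y0+n*s]])
H=cv2.getPerspectiveTransform(proj(c,np.c_[q,[.189]*4]).astype(np.float32),np.float32([[0,0],[n,0],[n,n],[0,n]]))
w1=cv2.warpPerspective(c["color"],H,(n,n)).astype(float)
for w in (np.load("w.npy").astype(float),w1):
    g=cv2.GaussianBlur(w.mean(2),(0,0),3);pts=[]
    for r in range(115,200,4):
        d=np.gradient(g[r,60:260]); k=60+int(np.argmax(d[:]*(g[r,60:260]<110))); pts.append((k,r))
    P=np.array(pts,float)
    vx,vy,a,b=cv2.fitLine(P.astype(np.float32),cv2.DIST_HUBER,0,.01,.01).ravel()
    y=np.arctan2(vy,vx);print("wing yaw %.3f"%((y+np.pi/2)%np.pi-np.pi/2),"resid",np.abs((P[:,0]-a)*vy-(P[:,1]-b)*vx).mean().round(2))
where()
i1=cv2.imread("pics/top0.png").astype(int);d=np.abs(i1-c["color"]).max(2)
for nm,(u,v) in dict(brush=(390,132),jar=(181,156),off2=(141,205),spat=(322,281),off=(268,284)).items(): print(nm,d[v-6:v+7,u-6:u+7].mean().round(1))
E
```

```text
wing yaw -0.874 resid 3.71
wing yaw -0.907 resid 9.69
t 77.70 gp [ 0.7265 -0.0253  0.1724] stand [  59.8 -104.3  172.4] psi 0.748 tilt 0.002 w 0.600 gf 0.0 F [-0.5 -0.3  0.6] j [ 0.43  0.78 -0.71  1.38  0.52  1.17 -1.17]
brush 35.9
jar 1.4
off2 1.2
spat 1.2
off 1.2
```

The wing is at -0.907, as expected for s=4.2, so it was not touched. I'll raise the arm clear, then hand in.

Call:
apply_moves:
  rows:
    - [0,0,-0.04,0,0,0,0.4]
    - [0,0,-0.04,0,0,0,0.4]
    - [0,0,0,0,0,0,0.4]
    - [0,0,0,0,0,0,0.4]

```text
clock: 78.2
ee_pos: [0.7261, -0.0234, 0.4122]
ee_rot: [0.93, 0.367, -0.0, -0.0]
force: [0.7, -0.4, 0.2]
width: 0.601
gripper_force: 0.0
```

```bash
python3 - <<'E'
from h import *
where()
print(sign_off())
E
```

```text
t 78.20 gp [ 0.726  -0.0235  0.2532] stand [  59.6 -102.3  253.2] psi 0.751 tilt 0.001 w 0.601 gf 0.0 F [ 0.7 -0.4  0.2] j [ 0.44  0.71 -0.75  1.31  0.48  1.3  -1.13]
the job is handed in; nothing more can be done
None
```

Handed in at 78 s, with no verdict returned: all seven slats are upright, tight and squared, the screw is left at about 4.2 rad, and the gauge strip is back on its board; the blade's drag was inferred from the screw angle rather than measured, and the brush was hidden by the arm in the last position check.

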